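Wind the lift stage up to its pointer

ROBOT

A 7-joint arm with a two-finger parallel gripper is mounted at the origin on a cart in front of the work surface, level with it; the furniture and walls round the work are solid. World frame = base frame: x ahead of the robot, y to its left, z up, the work surface at z = 0. Lengths are in m, angles in rad, forces in N, time in s.
With the tool pointing down it reaches from about 0.425 to 0.925 m from the base axis. Payload 6.8 kg.
Tool frame: the origin (TCP) lies at the very end of the fingers, on their centre line; the grasp point (between the pads) lies 19 mm behind it; z points along the fingers, y is the direction in which the jaws open and shut (so a half turn about z gives the same grasp; the last joint's range is limited). The gripper opens to 85 mm and grips with 20 to 120 N. Pads are 22 mm wide; open, the fingers measure 114 mm over their backs; the gripper's body (76 mm by 85 mm) begins 54 mm behind the grasp point. The pads swing forward as they close: fully open they stand 13 mm farther back than shut.
Start: joints at [1.154, 0.477, 0.022, 1.555, -0.011, 1.109, -0.083], TCP at [0.205, -0.643, 0.231] pointing down, gripper open.
Joint ranges: [-2.96, 2.96], [-0.34, 2.1], [-1.41, 1.46], [0.24, 2.44], [-1.37, 4.51], [0.17, 1.92], [-2.96, 2.96]. Speed limits (rad/s): [2.39, 2.39, 3.14, 3.14, 3.14, 3.14, 3.14].

INTERFACE

Orientations are given as a rotation vector (axis times angle).
In Python, from bench import monitor, viewer, job gives the robot as it stands. The module is installed in compiled form; this text tells all that it offers.
- The arm moves only by the tool drive_tool, never from a script. Its argument "commands" is a list of rows, each an object with "linear": the shift along the tool's x, y, z in m, a list of three; "dr": the turn, a rotation vector about the tool's x, y, z in degrees, a list of three; "jaw": the closure, from 0 (fully open) to 1 (shut). A call has 1 to 8 rows; each row shifts and turns the pose as measured when the row begins, along the tool's axes as they then stand; what a row does not reach is not made up. A row lasts 1/8 s, in which the tool goes at most 62.5 mm and 10.7 degrees, less where a joint would pass 70% of its speed; a pose out of reach is approached as far as the arm can. A call is refused whole if a number of a shift passes 0.0625 or a number of a turn 10.7, either way. A call with a gripper value outside its range is refused whole. The fingers move at their own pace and stop on an object; "force" is the grip in N (left out, the last holds). Time passes only in rows, so rows that do not move let the fingers close. It gives the time, the measured TCP pose, the force and the opening at its end, in the units of the state.
- monitor.get_obs(): the state, without advancing time (a new reading comes with each control period).
- viewer.grab_frame(name): name is "side" or "top" or "wrist"; returns the picture (384x512x3 uint8, red, green, blue); there is no depth.
- viewer.calibration(name): a dict with "K" (3x3 intrinsics, pixels), "k1" (the pictures are not rectified: a ray, as slopes to the right and down, at radius r is drawn at 1 + k1 r^2 times it, then the intrinsics apply), "R" (3x3) and "t" (3): a world point X has camera coordinates R X + t. Camera axes: x right, y down, z forward; pixel columns grow to the right and rows downward; lengths in m; the calibration is good to about 2 mm. A picture is of the moment at which its call begins: read the wrist's pose just before it. calibration takes no time and is no camera call; for the wrist camera it gives the pose at the moment of the call.
- job.hand_in(): hands the job in, once; it reports no verdict.
The state is a dict: "clock": time; "joints": joint angles; "qvel": joint speeds; "tau": joint torques, N m; "tcp_pos": TCP position; "orientation": TCP orientation; "contact_force": force on the tool from outside, world axes, zero at the start; "moment": the same for the moment, N m; "grip_width": finger opening in m.
Only numpy, scipy, OpenCV 4.12 (cv2) and the standard library are available. Lean on these libraries where they do the work, as an engineer would, in place of code of your own. Each camera call takes 0.05 s, during which the arm holds its last target.

TASK

Fit the loose crank handle on the square drive shaft of the lift stage and let go of it, then take the crank by its upright turning grip and wind it clockwise, which raises the platform, until the platform's top is level with the tip of the pointer on the gauge column. Leave the crank seated on the shaft, leave the pointer where it is clamped, and keep the white adapter standing on the platform.

Things in the scene. Friction and masses are not known exactly. Their poses are not given: they have to be found in the camera images.
- crank: Loose crank, 290 g, 97 mm long: dark square boss 40x40x34 mm with a 17.5 mm square hole through it top to bottom, and a flat steel arm (20 mm wide, 10 thick, underside flush with the boss's) from one side to the grip. Lies flat, grip up. Origin: centre of the hole on the underside; x along the arm to the grip, z up. The boss faces toward +y and -y are free to be gripped from above.
- crank_grip: The crank's grip: black upright cylinder, 24 mm in diameter, 56 mm tall, spinning freely on its pin, so a gripper holding it need not turn. Its axis is 65 mm from the hole's axis along the crank's x. Origin: centre of its lower end, 12.5 mm above the crank's underside; z up; its x and y mean nothing.
- jack: Lift stage bolted to the worktop: grey gearbox (68x76 mm, 69 high) with a square shaft end sticking up, and beyond it a low housing with a square aluminium platform. Base plate 285x150 mm, from 45 mm behind the shaft axis to 240 mm ahead. Origin: on the worktop under the shaft axis; x toward the platform (its centre at x = 180 mm), y toward the gauge column (left), z up.
- shaft_seat (a point): Centre of the top of the round collar (36 mm in diameter, 16 mm above the gearbox) on which the seated crank's underside rests, 85 mm above the worktop. Above it stands the square shaft end: 15 mm square, 26 mm high, then an 8 mm taper to a 5 mm tip. Axes as the stage's; does not turn with the shaft.
- jack_shaft (a joint): Shaft angle, rad; 0 at the start, the square's faces then along the stage's x and y. Grows clockwise seen from above; clockwise raises the platform, 20 mm a turn (3.183 mm a rad). Takes about 0.15 N m, some 3 N at the grip; self-locking: stays where left, and the platform cannot be pushed up. The crank has up to about 0.18 rad of play on the square to either side.
- jack_platform (a joint): Height of the platform above its lowest position, m; 0 at the start (platform top then 75 mm above the worktop), at most 0.054.
- platform_edge (a point): Middle of the left edge (toward the gauge column) of the platform's top face. The platform is 110 x 110 mm, 10 mm thick.
- platform_top (a point): Centre of the platform's top face; axes as the stage's.
- pointer (a joint): Height setting of the pointer, m: the value that jack_platform has when the platform top is level with the pointer's tip. Clamped firmly; not to be moved.
- pointer_tip (a point): Tip of the tapered steel pointer, which sticks out horizontally from a dark clamp block on the aluminium gauge column (160 mm tall, at the left of the platform) toward the platform's left edge, ending 8 mm from it.
- waveguide_adapter: White waveguide adapter, 34 x 34 x 54 mm, standing free on the platform. Origin: centre of its foot; z up.
Mind the look-alikes: they are no part of the job. Of the things that look like the waveguide_adapter, the largest one is meant.

How it is judged:
On the way, in this order (a step that is already met when the one before it is completed fails the run):
1. the crank is seated on the shaft and let go (horizontal distance between crank and shaft_seat below 0.006 m and z of crank in the frame of shaft_seat between -0.004 and 0.006 m and angle between crank's own z axis and vertical below 0.12 rad and contact force between crank and the fingers below 0.3 N), for 0.2 s.
2. the platform is being wound up by the crank's grip (value of joint jack_platform above 0.008 m and contact force between crank_grip and the fingers above 0.5 N and horizontal distance between crank and shaft_seat below 0.006 m), for 0.1 s.
At the end, for the whole second after the job is handed in: The platform's top is level with the pointer's tip within 4 mm, the crank sits on the shaft (within 6 mm of its seat, upright), and the white adapter stands upright on the platform; all at rest (z of platform_edge in the frame of pointer_tip between -0.004 and 0.004 m and horizontal distance between crank and shaft_seat below 0.006 m and z of crank in the frame of shaft_seat between -0.004 and 0.006 m and angle between each of crank, waveguide_adapter's own z axis and vertical below 0.12 rad and x of waveguide_adapter in the frame of platform_top between -0.045 and 0.045 m and y of waveguide_adapter in the frame of platform_top between -0.045 and 0.045 m and z of waveguide_adapter in the frame of platform_top between -0.005 and 0.006 m and velocity of joint jack_shaft between -0.1 and 0.1 rad/s and linear speed of waveguide_adapter below 0.02 m/s); the robot touches nothing.
It fails at once if the pointer is shifted by more than 4 mm (distance of pointer_tip from where it was at the start of the episode above 0.004 m).
It fails at once if the white adapter is tipped over or falls off the platform (angle between waveguide_adapter's own z axis and vertical above 0.5 rad or z of waveguide_adapter in the frame of platform_top below -0.02 m).
It also fails if it takes over 72 s, if anything falls off the work surface, if the arm or the gripper's body presses on something with over 40 N, if the wrist force passes 120 N, or if a joint passes its speed limit or range.

## Working session

There is one attempt and no reset: what is moved stays moved. The work goes in short steps, Python scripts to look and compute and a tool call to move; the robot and the scene stay as the last step left them, time stands still between calls to the robot, and variables do not carry over. Pictures are saved under pics/ and viewed, and the job is handed in when it is done.

Besides the shell and the picture viewer there is one more tool, called after ">>>" by a JSON object that holds its "fn" and its "kwargs", one argument or row to a line. drive_tool: Moves the arm, as the interface text tells. Its arguments: {"type":"object","properties":{"commands":{"type":"array"},"force":{"type":"number"}},"required":["commands"]}

```bash
mkdir -p pics
python3 - <<'E'
from bench import monitor, viewer, job
import cv2
o=monitor.get_obs(); print(o)
for n in ["side","top","wrist"]:
    c=viewer.calibration(n); print(n,c)
    f=viewer.grab_frame(n); cv2.imwrite(f"pics/{n}0.png",f[:,:,::-1])
E
```

```text
{'clock': 0.0, 'joints': array([ 1.15389676,  0.47779649,  0.02233786,  1.55643631, -0.01150764,
        1.1093166 , -0.08307424]), 'qvel': array([ 0.00034439, -0.00079544, -0.00111889,  0.00093481, -0.00048864,
        0.00042387, -0.00011705]), 'tau': array([-1.21029858e-03, -5.96451902e+01,  1.60721295e+00, -2.81200737e+01,
        1.24255262e-02,  9.34130891e-03,  8.16309034e-05]), 'tcp_pos': array([ 0.20495263, -0.64251295,  0.2303345 ]), 'orientation': array([-3.10244765e+00, -4.82933091e-01,  6.39287890e-04]), 'contact_force': array([ 0.09365919, -0.44519304, -0.35137217]), 'moment': array([0.00581711, 0.00903023, 0.02298549]), 'grip_width': 0.08528442052595209}
side {'K': array([[405.42152972,   0.        , 252.15467962],
       [  0.        , 405.42152972, 191.17058841],
       [  0.        ,   0.        ,   1.        ]]), 'k1': -0.1393485891757047, 'R': array([[-0.2537016 , -0.96715623,  0.01563109],
       [-0.71330906,  0.17614969, -0.67835202],
       [ 0.65331897, -0.18324879, -0.73457076]]), 't': array([0.10016388, 0.486903  , 0.52017887])}
top {'K': array([[445.67020502,   0.        , 258.18738008],
       [  0.        , 445.67020502, 185.34234429],
       [  0.        ,   0.        ,   1.        ]]), 'k1': -0.017010759433412796, 'R': array([[-0.02478099, -0.99968101,  0.00487666],
       [-0.9765454 ,  0.02316324, -0.21406199],
       [ 0.21388075, -0.01006694, -0.9768079 ]]), 't': array([-0.04471836,  0.59016299,  0.85403559])}
wrist {'K': array([[276.15282496,   0.        , 255.86051049],
       [  0.        , 276.15282496, 190.521606  ],
       [  0.        ,   0.        ,   1.        ]]), 'k1': -0.04095478380498052, 'R': array([[ 0.30336182, -0.95287491, -0.00100254],
       [-0.91353957, -0.29113769,  0.28404982],
       [-0.27095583, -0.08525402, -0.958809  ]]), 't': array([-0.67310101, -0.03670893,  0.37898198])}
```

View pics/side0.png

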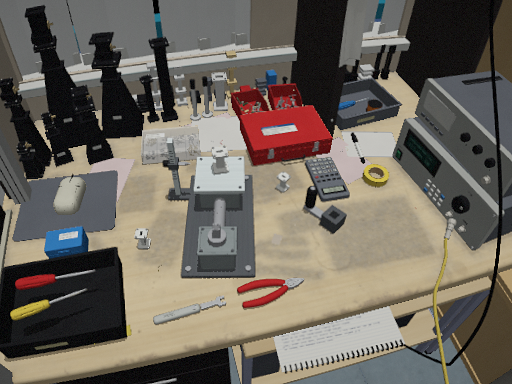

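View pics/top0.png

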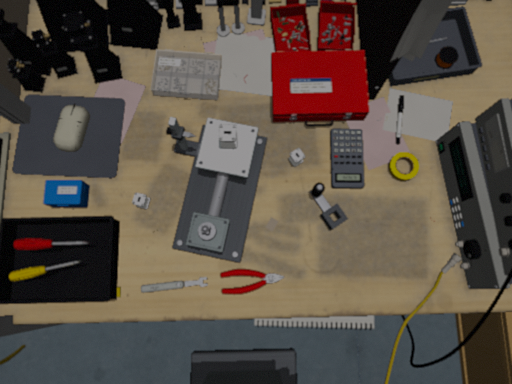

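View pics/wrist0.png

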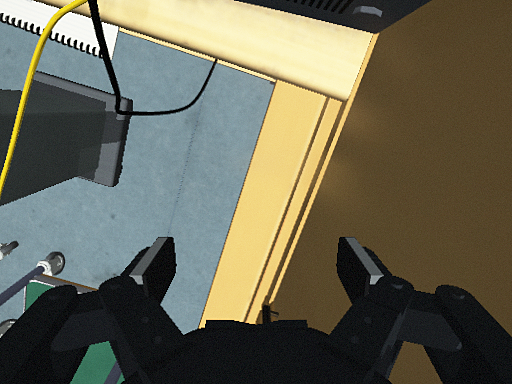

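The side and top views both show the stage. In the top view the shaft is near (207,231), the platform near (227,150) and the crank boss near (333,216), with its grip near (318,190). I'll zoom in on these.

Run:
```python
import cv2
t=cv2.imread('pics/top0.png'); s=cv2.imread('pics/side0.png')
cv2.imwrite('pics/tA.png',cv2.resize(t[110:265,160:360],None,fx=4,fy=3.8,interpolation=cv2.INTER_CUBIC))
cv2.imwrite('pics/sA.png',cv2.resize(s[130:280,155:355],None,fx=4,fy=4,interpolation=cv2.INTER_CUBIC))
```

```text
(no output)
```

View pics/tA.png

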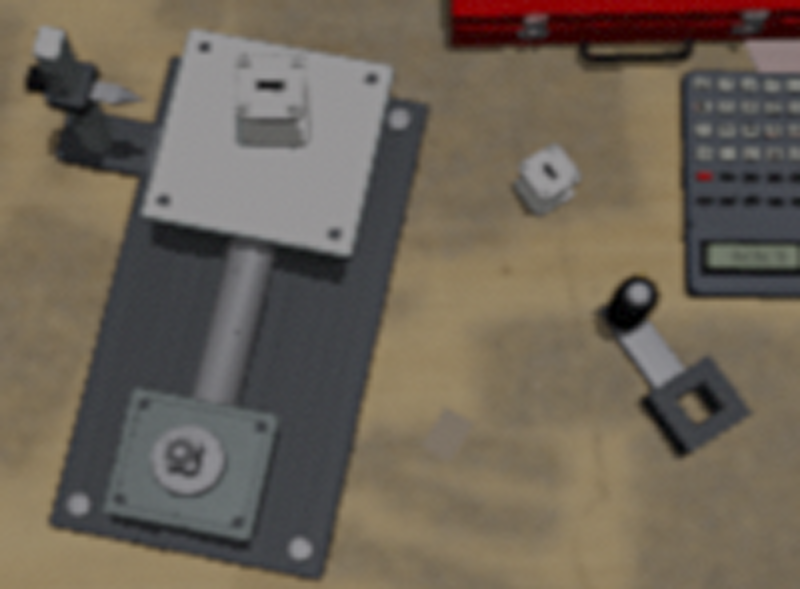

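View pics/sA.png

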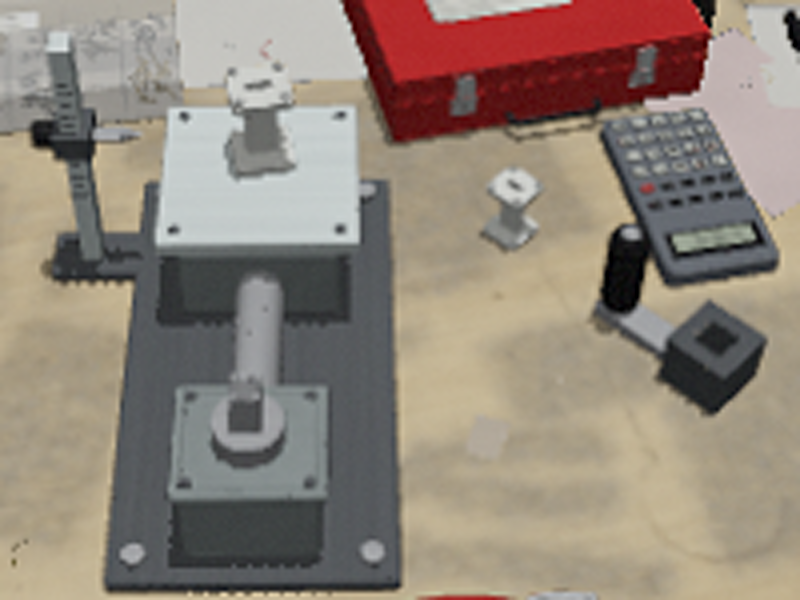

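```bash
cat > h.py <<'E'
import numpy as np, cv2
from bench import monitor, viewer, job
from scipy.spatial.transform import Rotation as Rn
def ray(n,p,c=None):
    c=c or viewer.calibration(n); K,k1=c['K'],c['k1']
    d=cv2.undistortPoints(np.array([[p]],float),K,np.array([k1,0,0,0.]))[0,0]
    v=c['R'].T@np.array([d[0],d[1],1]); return -c['R'].T@c['t'],v/np.linalg.norm(v)
def plane(n,p,z,c=None):
    o,v=ray(n,p,c); return o+v*(z-o[2])/v[2]
def tri(p1,p2,n1='top',n2='side',c1=None,c2=None):
    o1,v1=ray(n1,p1,c1);o2,v2=ray(n2,p2,c2)
    A=np.c_[v1,-v2]; s=np.linalg.lstsq(A,o2-o1,rcond=None)[0]
    a=o1+v1*s[0];b=o2+v2*s[1]; return (a+b)/2,np.linalg.norm(a-b)
def proj(n,X,c=None):
    c=c or viewer.calibration(n); x=c['R']@np.asarray(X)+c['t']
    s=x[:2]/x[2]; r2=s@s; s=s*(1+c['k1']*r2); return c['K'][:2,:2]@s+c['K'][:2,2]
def T(x,y): return ((x+.5)/4-.5+160,(y+.5)/3.8-.5+110)
def S(x,y): return ((x+.5)/4-.5+155,(y+.5)/4-.5+130)
np.set_printoptions(precision=4,suppress=True)
E
python3 - <<'E'
from h import *
def quad(name,n,pts,z):
    P=np.array([plane(n,p,z) for p in pts]); print(name,P.mean(0),[round(float(np.degrees(np.arctan2(*(P[(i+1)%4]-P[i])[1::-1]))),1) for i in range(4)],[round(float(np.linalg.norm(P[(i+1)%4]-P[i])),4) for i in range(4)])
quad('gear T','top',[T(138,390),T(277,413),T(250,543),T(106,512)],.069)
quad('gear S','side',[S(178,386),S(327,386),S(326,498),S(168,500)],.069)
quad('plat T','top',[T(192,32),T(393,68),T(352,255),T(141,216)],.075)
quad('plat S','side',[S(170,108),S(354,107),S(358,242),S(157,243)],.075)
quad('boss T','top',[T(710,357),T(750,410),T(684,455),T(642,403)],.034)
quad('boss S','side',[S(712,302),S(764,342),S(714,382),S(663,345)],.034)
print('collar',plane('top',T(187,460),.085),plane('side',S(249,424),.085))
print('hole',plane('top',T(700,405),.034-.0),plane('side',S(717,339),.034))
print('grip',plane('top',T(638,291),.0685),plane('side',S(630,234),.0685),tri(T(638,291),S(630,234)))
print('ptr',tri(T(139,98),S(140,134)))
E
```

```text
gear T [0.4951 0.0442 0.069 ] [-101.3, 168.3, 76.0, -13.6] [0.0715, 0.0695, 0.0737, 0.0661]
gear S [0.4955 0.0452 0.069 ] [-103.9, 166.4, 77.0, -13.8] [0.0744, 0.0669, 0.0746, 0.0681]
plat T [0.6697 0.0037 0.075 ] [-102.6, 167.4, 77.3, -14.0] [0.1078, 0.1081, 0.1105, 0.1079]
plat S [0.67   0.0041 0.075 ] [-103.4, 167.3, 76.5, -13.1] [0.1067, 0.1069, 0.1075, 0.1067]
boss T [ 0.5248 -0.2163  0.034 ] [-147.6, 123.6, 34.8, -56.3] [0.0358, 0.0434, 0.0357, 0.0449]
boss S [ 0.5238 -0.2151  0.034 ] [-153.5, 116.8, 29.6, -59.7] [0.0379, 0.0419, 0.0353, 0.044]
collar [0.4954 0.0454 0.085 ] [0.4939 0.0451 0.085 ]
hole [ 0.5253 -0.2182  0.034 ] [ 0.5255 -0.218   0.034 ]
grip [ 0.5831 -0.1839  0.0685] [ 0.5815 -0.1834  0.0685] (array([ 0.5836, -0.1843,  0.0661]), np.float64(0.0002641303458923345))
ptr (array([0.686 , 0.0669, 0.104 ]), np.float64(0.0013865281556713928))
```

Measured so far:
- The stage's yaw is about -13.2°, with the shaft at (0.4945, 0.0453).
- The crank's hole is at (0.525, -0.2177) and its arm points at about 30°.
- The pointer tip is about 29 mm above the platform.

Next I'll approach the crank.

```bash
cat >> h.py <<'E'
def rel(target,yaw=None):
    o=monitor.get_obs(); R=Rn.from_rotvec(o['orientation']).as_matrix()
    d=R.T@(np.array(target)-o['tcp_pos']); y=np.degrees(np.arctan2(R[1,0],R[0,0]))
    print('t',o['clock'],'tcp',o['tcp_pos'],'yawx %.2f'%y,'tilt %.4f %.4f'%(R[0,2],R[1,2]),'w',round(o['grip_width'],4),'F',o['contact_force'],'| tool shift',d, 'dr z', None if yaw is None else round(-(yaw-y),2)); return d,R
E
python3 - <<'E'
from h import *
d,R=rel([.205,-.45,.24]); print(R.T@np.array([.195,.15,0]),R.T@np.array([.125,.0824,0]))
E
```

```text
t 0.15 tcp [ 0.205  -0.6427  0.2306] yawx 17.70 tilt -0.0005 0.0013 w 0.0855 F [-0.2149  0.7072  0.7262] | tool shift [ 0.0585 -0.1836 -0.0092] dr z None
[ 0.2314 -0.0836  0.0001] [ 0.1441 -0.0405  0.    ]
```

>>> {"fn": "drive_tool", "kwargs": {
  "commands": [
    {"linear": [0.0146, -0.046, -0.002], "dr": [0, 0, 0], "jaw": 0},
    {"linear": [0.0146, -0.046, -0.002], "dr": [0, 0, 0], "jaw": 0},
    {"linear": [0.0146, -0.046, -0.002], "dr": [0, 0, 0], "jaw": 0},
    {"linear": [0.0146, -0.046, -0.002], "dr": [0, 0, 0], "jaw": 0},
    {"linear": [0.046, -0.0167, 0], "dr": [0, 0, 0], "jaw": 0},
    {"linear": [0.046, -0.0167, 0], "dr": [0, 0, 0], "jaw": 0},
    {"linear": [0.046, -0.0167, 0], "dr": [0, 0, 0], "jaw": 0},
    {"linear": [0.046, -0.0167, 0], "dr": [0, 0, 0], "jaw": 0}
  ]
}}

```text
clock: 1.15
tcp_pos: [0.3593, -0.3226, 0.2366]
orientation: [-3.104, -0.469, 0.004]
contact_force: [0.0, -0.3, 0.2]
grip_width: 0.0852
```

Run:
```python
from h import *
rel([.525,-.2177,.22],30.2)
```

```text
t 1.15 tcp [ 0.3593 -0.3226  0.2366] yawx 17.17 tilt -0.0032 0.0020 w 0.0852 F [ 0.0112 -0.255   0.2441] | tool shift [ 0.1893 -0.0513  0.0163] dr z -13.03
```

>>> {"fn": "drive_tool", "kwargs": {
  "commands": [
    {"linear": [0.047, -0.013, 0.004], "dr": [0, 0, 0], "jaw": 0},
    {"linear": [0.047, -0.013, 0.004], "dr": [0, 0, 0], "jaw": 0},
    {"linear": [0.047, -0.013, 0.004], "dr": [0, 0, 0], "jaw": 0},
    {"linear": [0.047, -0.013, 0.004], "dr": [0, 0, 0], "jaw": 0},
    {"linear": [0, 0, 0], "dr": [0, 0, -6.5], "jaw": 0},
    {"linear": [0, 0, 0], "dr": [0, 0, -6.5], "jaw": 0},
    {"linear": [0, 0, 0], "dr": [0, 0, 0], "jaw": 0}
  ]
}}

```text
clock: 2.02
tcp_pos: [0.531, -0.2085, 0.2185]
orientation: [-3.023, -0.836, 0.004]
contact_force: [-0.1, 0.2, 0.3]
grip_width: 0.0856
```

Run:
```python
from h import *
rel([.525,-.2177,.12],30.2)
c=viewer.calibration('wrist'); f=viewer.grab_frame('wrist'); cv2.imwrite('pics/w1.png',f[:,:,::-1])
import pickle; pickle.dump(c,open('w1.pkl','wb'))
for X in [(.525,-.2177,.034),(.5825,-.184,.0685)]: print(proj('wrist',X,c))
```

```text
t 2.025 tcp [ 0.531  -0.2085  0.2185] yawx 30.91 tilt -0.0037 0.0040 w 0.0856 F [-0.0997  0.2114  0.2976] | tool shift [-0.0098  0.0054  0.0985] dr z 0.71
[261.4983 178.8201]
[262.9199 124.4652]
```

View pics/w1.png

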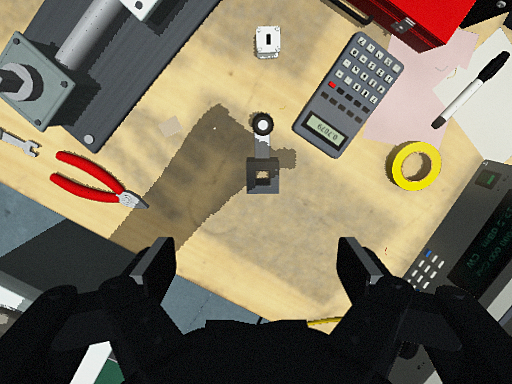

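Run:
```python
import cv2
f=cv2.imread('pics/w1.png'); cv2.imwrite('pics/w1z.png',cv2.resize(f[105:205,215:315],None,fx=6,fy=6,interpolation=cv2.INTER_CUBIC))
```

```text
(no output)
```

View pics/w1z.png

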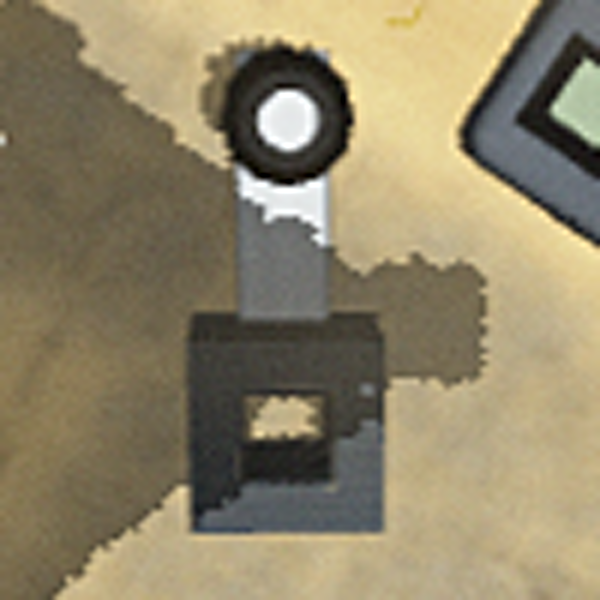

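Run:
```python
from h import *
import pickle; c=pickle.load(open('w1.pkl','rb'))
h=plane('wrist',(262.5,177.6),.034,c); g=plane('wrist',(215+289/6-.4,105+119/6-.4),.0685,c); print(h,g,np.linalg.norm((g-h)[:2]),np.degrees(np.arctan2(*(g-h)[1::-1])))
rel([.5255,-.217,.1],31.0)
```

```text
[ 0.5269 -0.218   0.034 ] [ 0.5824 -0.1838  0.0685] 0.0651481130496501 31.56818352275183
t 2.075 tcp [ 0.5308 -0.2087  0.2185] yawx 30.82 tilt -0.0038 0.0038 w 0.0855 F [-0.4773 -0.2362 -0.267 ] | tool shift [-0.0087  0.005   0.1185] dr z -0.18
```

>>> {"fn": "drive_tool", "kwargs": {
  "commands": [
    {"linear": [-0.0045, 0.003, 0.03], "dr": [0, 0, 0], "jaw": 0},
    {"linear": [-0.0045, 0.003, 0.042], "dr": [0, 0, 0], "jaw": 0},
    {"linear": [0, 0, 0.042], "dr": [0, 0, 0], "jaw": 0},
    {"linear": [0, 0, 0.042], "dr": [0, 0, 0], "jaw": 0},
    {"linear": [0, 0, 0], "dr": [0, 0, 0], "jaw": 0}
  ]
}}

```text
clock: 2.7
tcp_pos: [0.5257, -0.221, 0.0602]
orientation: [-3.034, -0.811, 0.001]
contact_force: [-0.6, 0.7, 1.6]
grip_width: 0.0855
```

Run:
```python
from h import *
rel([.526,-.2177,.006],31.2)
```

```text
t 2.7 tcp [ 0.5257 -0.221   0.0602] yawx 29.94 tilt -0.0009 0.0009 w 0.0855 F [-0.6369  0.7233  1.6385] | tool shift [ 0.0019 -0.0026  0.0542] dr z -1.26
```

>>> {"fn": "drive_tool", "kwargs": {
  "commands": [
    {"linear": [0.001, -0.0015, 0.02], "dr": [0, 0, -1.3], "jaw": 0},
    {"linear": [0.001, -0.0015, 0.02], "dr": [0, 0, 0], "jaw": 0},
    {"linear": [0, 0, 0.008], "dr": [0, 0, 0], "jaw": 0},
    {"linear": [0, 0, 0.003], "dr": [0, 0, 0], "jaw": 0},
    {"linear": [0, 0, 0], "dr": [0, 0, 0], "jaw": 0}
  ]
}}

```text
clock: 3.32
tcp_pos: [0.53, -0.2191, 0.0122]
orientation: [3.022, 0.843, 0.01]
contact_force: [0.0, -0.7, 0.6]
grip_width: 0.0853
```

Run:
```python
from h import *
rel([.526,-.2177,.006],31.2)
```

```text
t 3.325 tcp [ 0.53   -0.2191  0.0122] yawx 31.19 tilt 0.0075 -0.0026 w 0.0853 F [ 0.0012 -0.7101  0.5634] | tool shift [-0.0027 -0.0033  0.0062] dr z -0.01
```

>>> {"fn": "drive_tool", "kwargs": {
  "commands": [
    {"linear": [-0.0028, -0.003, 0.006], "dr": [0, 0, 0], "jaw": 0},
    {"linear": [0, 0, 0.001], "dr": [0, 0, 0], "jaw": 0.3},
    {"linear": [0, 0, 0], "dr": [0, 0, 0], "jaw": 0.5},
    {"linear": [0, 0, 0], "dr": [0, 0, 0], "jaw": 1},
    {"linear": [0, 0, 0], "dr": [0, 0, 0], "jaw": 1},
    {"linear": [0, 0, 0], "dr": [0, 0, 0], "jaw": 1},
    {"linear": [0, 0, 0], "dr": [0, 0, 0], "jaw": 1}
  ],
  "force": 50
}}

```text
clock: 4.2
tcp_pos: [0.5266, -0.2185, 0.0063]
orientation: [3.02, 0.842, 0.013]
contact_force: [0.5, 0.7, 0.1]
grip_width: 0.0393
```

Run:
```python
from h import *
rel([.526,-.2177,.15],31.2)
cv2.imwrite('pics/s2.png',cv2.resize(viewer.grab_frame('side')[130:280,235:435,::-1],None,fx=4,fy=4))
```

```text
t 4.2 tcp [ 0.5266 -0.2185  0.0063] yawx 31.15 tilt 0.0096 -0.0036 w 0.0393 F [0.5401 0.7034 0.1477] | tool shift [ 0.0008  0.0001 -0.1437] dr z -0.05
```

View pics/s2.png

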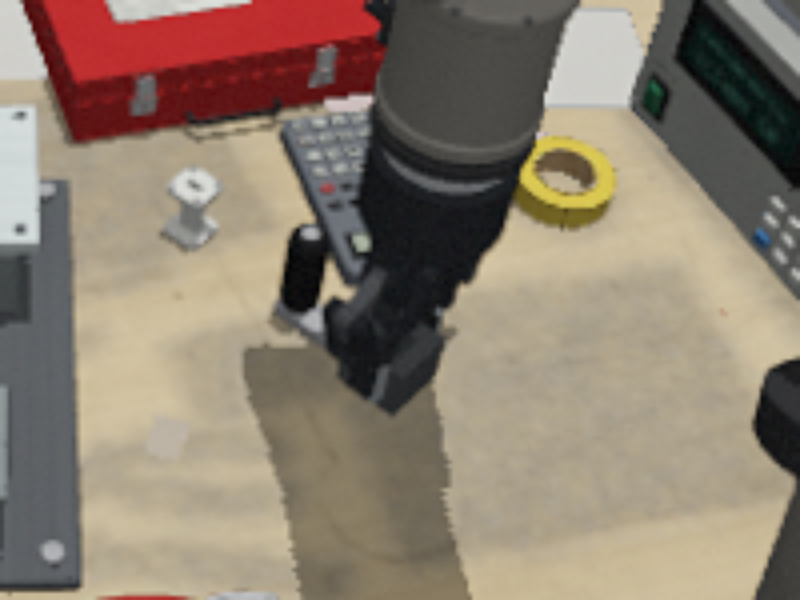

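>>> {"fn": "drive_tool", "kwargs": {
  "commands": [
    {"linear": [0, 0, -0.02], "dr": [0, 0, 0], "jaw": 1},
    {"linear": [0, 0, -0.04], "dr": [0, 0, 0], "jaw": 1},
    {"linear": [0, 0, -0.04], "dr": [0, 0, -9], "jaw": 1},
    {"linear": [0, 0, -0.04], "dr": [0, 0, -9], "jaw": 1},
    {"linear": [0, 0, -0.025], "dr": [0, 0, -9], "jaw": 1},
    {"linear": [0, 0, 0], "dr": [0, 0, -9], "jaw": 1},
    {"linear": [0, 0, 0], "dr": [0, 0, -9], "jaw": 1},
    {"linear": [0, 0, 0], "dr": [0, 0, 0], "jaw": 1}
  ]
}}

```text
clock: 5.25
tcp_pos: [0.5226, -0.2173, 0.1838]
orientation: [2.441, 1.961, 0.004]
contact_force: [-0.2, 0.3, -2.2]
grip_width: 0.0389
```

Run:
```python
from h import *
rel([.4945,.0453,.15],76.8)
```

```text
t 5.25 tcp [ 0.5226 -0.2173  0.1838] yawx 77.57 tilt 0.0087 -0.0066 w 0.0389 F [-0.169   0.2732 -2.2186] | tool shift [ 0.2505 -0.0843  0.0318] dr z 0.77
```

>>> {"fn": "drive_tool", "kwargs": {
  "commands": [
    {"linear": [0.036, -0.012, 0.003], "dr": [0, 0, 0], "jaw": 1},
    {"linear": [0.036, -0.012, 0.003], "dr": [0, 0, 0], "jaw": 1},
    {"linear": [0.036, -0.012, 0.003], "dr": [0, 0, 0], "jaw": 1},
    {"linear": [0.036, -0.012, 0.003], "dr": [0, 0, 0], "jaw": 1},
    {"linear": [0.036, -0.012, 0.003], "dr": [0, 0, 0.7], "jaw": 1},
    {"linear": [0.036, -0.012, 0.003], "dr": [0, 0, 0], "jaw": 1},
    {"linear": [0.034, -0.012, 0], "dr": [0, 0, 0], "jaw": 1},
    {"linear": [0, 0, 0], "dr": [0, 0, 0], "jaw": 1}
  ]
}}

```text
clock: 6.25
tcp_pos: [0.4962, 0.052, 0.1662]
orientation: [2.483, 1.904, 0.003]
contact_force: [-0.1, -0.9, -3.8]
grip_width: 0.0393
```

Run:
```python
from h import *
rel([.4945,.0453,.15],76.8)
for n in ['side','wrist','top']: cv2.imwrite(f'pics/{n}3.png',viewer.grab_frame(n)[:,:,::-1])
t=cv2.imread('pics/top3.png'); s=cv2.imread('pics/side3.png'); w=cv2.imread('pics/wrist3.png')
cv2.imwrite('pics/tB.png',cv2.resize(t[110:260,140:340],None,fx=4,fy=4,interpolation=cv2.INTER_CUBIC))
cv2.imwrite('pics/sB.png',cv2.resize(s[130:280,135:335],None,fx=4,fy=4,interpolation=cv2.INTER_CUBIC))
```

```text
t 6.25 tcp [0.4962 0.052  0.1662] yawx 74.97 tilt 0.0094 -0.0092 w 0.0393 F [-0.1364 -0.8952 -3.7626] | tool shift [-0.0068 -0.      0.0163] dr z -1.83
```

View pics/sB.png

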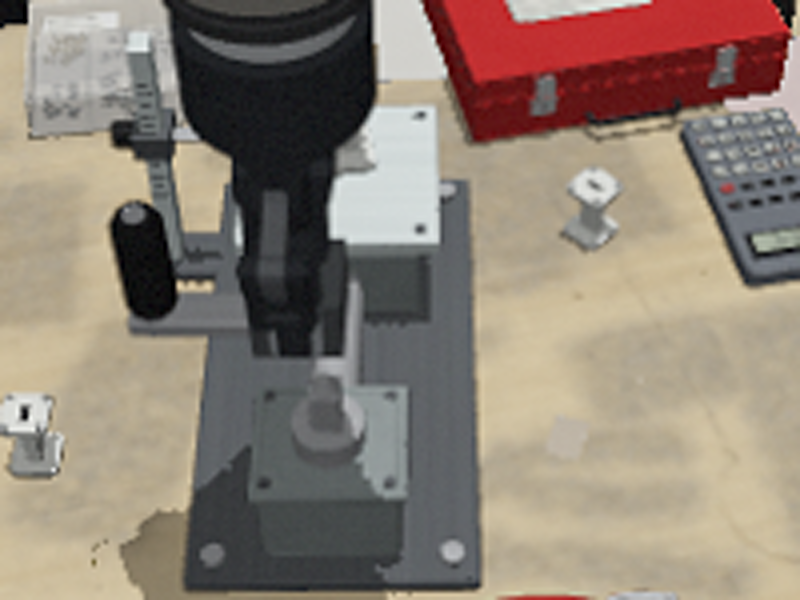

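View pics/wrist3.png

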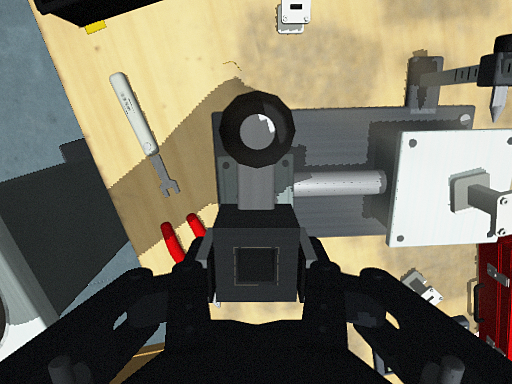

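View pics/tB.png

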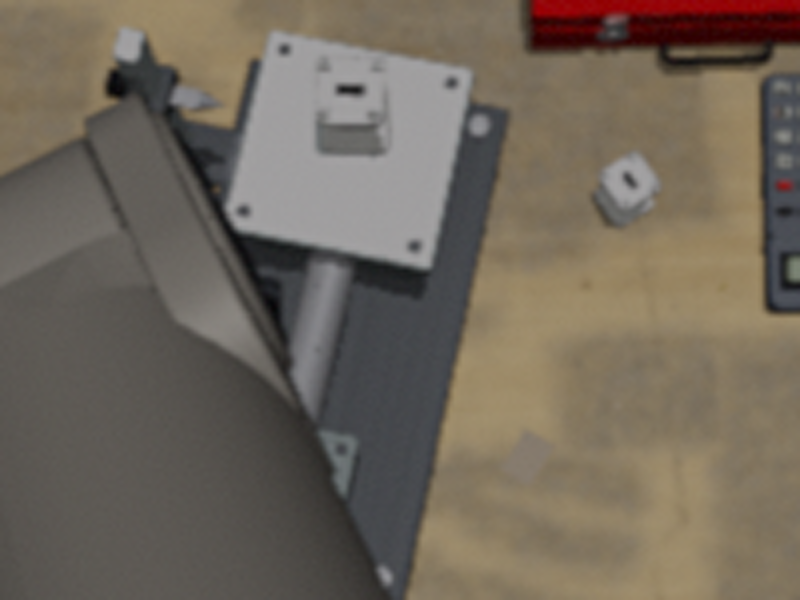

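```bash
cat >> h.py <<'E'
def corr(target,yaw):
    o=monitor.get_obs(); R=Rn.from_rotvec(o['orientation']).as_matrix(); a=np.radians(yaw)
    Rd=np.array([[np.cos(a),np.sin(a),0],[np.sin(a),-np.cos(a),0],[0,0,-1]])
    print('t',round(o['clock'],2),'tcp',o['tcp_pos'],'w',round(o['grip_width'],4),'F',o['contact_force'],'M',o['moment'],'| lin',R.T@(np.array(target)-o['tcp_pos']),'dr',np.degrees(Rn.from_matrix(R.T@Rd).as_rotvec()))
E
python3 - <<'E'
from h import *
w=cv2.imread('pics/wrist3.png')
cv2.imwrite('pics/w3z.png',cv2.resize(w[80:320,190:330],None,fx=2.5,fy=2.5,interpolation=cv2.INTER_CUBIC))
c=viewer.calibration('wrist')
for p in [(257,266),(258,264)]: print(plane('wrist',p,.1662+.028,c))
print(proj('side',(.4962,.052,.16)))
corr([.4945,.0453,.15],76.8)
E
```

```text
[0.4966 0.0501 0.1942]
[0.4974 0.0511 0.1942]
[210.6774 210.1181]
t 6.4 tcp [0.4966 0.0477 0.1658] w 0.0393 F [ 0.6235 -0.6497 -3.1507] M [-0.07   -0.0073 -0.0012] | lin [-0.0027 -0.0016  0.0158] dr [ 0.6474  0.5043 -2.0848]
```

View pics/w3z.png

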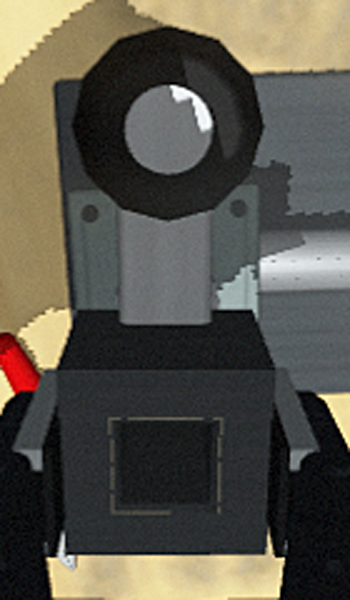

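>>> {"fn": "drive_tool", "kwargs": {
  "commands": [
    {"linear": [-0.002, -0.001, 0.01], "dr": [0.65, 0.5, -2.1], "jaw": 1},
    {"linear": [0, 0, 0], "dr": [0, 0, 0], "jaw": 1},
    {"linear": [0, 0, 0], "dr": [0, 0, 0], "jaw": 1}
  ]
}}

```text
clock: 6.78
tcp_pos: [0.4956, 0.0423, 0.156]
orientation: [2.469, 1.94, -0.001]
contact_force: [-0.6, 0.1, -2.8]
grip_width: 0.0395
```

Run:
```python
from h import *
corr([.4945,.0453,.13],76.8)
c=viewer.calibration('wrist');f=viewer.grab_frame('wrist')
cv2.imwrite('pics/w4z.png',cv2.resize(f[80:320,190:330,::-1],None,fx=2.5,fy=2.5,interpolation=cv2.INTER_CUBIC))
import pickle; pickle.dump(c,open('w4.pkl','wb'))
s=viewer.grab_frame('side')[:,:,::-1]
cv2.imwrite('pics/s4z.png',cv2.resize(s[190:260,180:260],None,fx=8,fy=8,interpolation=cv2.INTER_CUBIC))
corr([.4945,.0453,.13],76.8)
```

```text
t 6.78 tcp [0.4956 0.0423 0.156 ] w 0.0395 F [-0.6302  0.0591 -2.7835] M [-0.0086  0.0068 -0.0086] | lin [ 0.0027 -0.0018  0.026 ] dr [ 0.0228  0.0864 -0.4736]
t 6.88 tcp [0.4955 0.0425 0.156 ] w 0.0389 F [-0.4562  0.6514 -2.3338] M [-0.0212 -0.0195 -0.0154] | lin [ 0.0025 -0.0017  0.026 ] dr [ 0.0197  0.0914 -0.4221]
```

View pics/w4z.png

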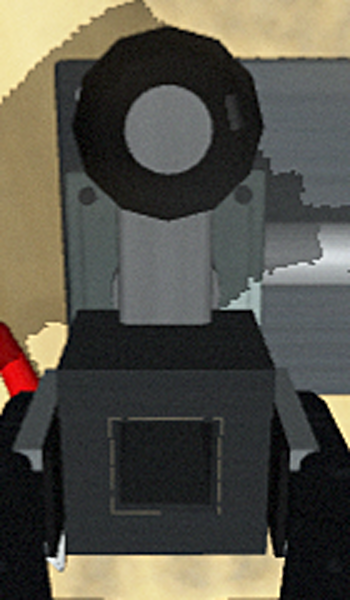

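View pics/s4z.png

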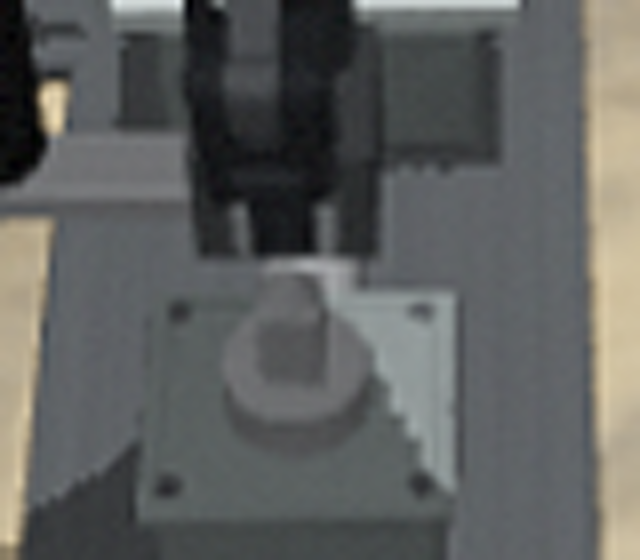

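Run:
```python
from h import *
import pickle; c=pickle.load(open('w4.pkl','rb'))
W=lambda x,y:((x+.5)/2.5-.5+190,(y+.5)/2.5-.5+80)
R=Rn.from_rotvec(monitor.get_obs()['orientation']).as_matrix()
for z in (.184,):
  for q in ([(57,370),(273,370),(266,553),(64,553)],[(108,418),(222,418),(220,513),(111,513)]):
    P=np.array([plane('wrist',W(*p),z,c) for p in q]); m=P.mean(0); print(m,R.T@(m-np.array([.4956,.0423,.156])),[np.linalg.norm(P[i]-P[(i+1)%4]) for i in range(4)])
S4=lambda x,y:((x+.5)/8-.5+180,(y+.5)/8-.5+190)
print('collar',plane('side',S4(297,362),.085))
print('shaft tip mid',plane('side',S4(291,272),.119))
```

```text
[0.4952 0.0443 0.184 ] [ 0.0018 -0.0009 -0.028 ] [np.float64(0.039060539205663325), np.float64(0.039610013016202664), np.float64(0.04008108244322984), np.float64(0.03959691176006993)]
[0.4952 0.0441 0.184 ] [ 0.0016 -0.0008 -0.028 ] [np.float64(0.021077243082401338), np.float64(0.020585050840096833), np.float64(0.021149849325561226), np.float64(0.020580650990345648)]
collar [0.4958 0.045  0.085 ]
shaft tip mid [0.4964 0.0446 0.119 ]
```

>>> {"fn": "drive_tool", "kwargs": {
  "commands": [
    {"linear": [0.0007, 0, 0.012], "dr": [0, 0, -0.4], "jaw": 1},
    {"linear": [0, 0, 0.01], "dr": [0, 0, 0], "jaw": 1},
    {"linear": [0, 0, 0.005], "dr": [0, 0, 0], "jaw": 1},
    {"linear": [0, 0, 0], "dr": [0, 0, 0], "jaw": 1}
  ]
}}

```text
clock: 7.38
tcp_pos: [0.4955, 0.0433, 0.1269]
orientation: [2.461, 1.951, -0.002]
contact_force: [0.1, -0.5, -2.1]
grip_width: 0.039
```

Run:
```python
from h import *
corr([.4957,.0430,.1],76.8)
```

```text
t 7.38 tcp [0.4955 0.0433 0.1269] w 0.039 F [ 0.1235 -0.4706 -2.1   ] M [-0.0016  0.0016  0.0079] | lin [-0.0002  0.0003  0.0269] dr [-0.0067  0.1008 -0.0102]
```

>>> {"fn": "drive_tool", "kwargs": {
  "commands": [
    {"linear": [0, 0, 0.006], "dr": [0, 0, 0], "jaw": 1},
    {"linear": [0, 0, 0.006], "dr": [0, 0, 0], "jaw": 1},
    {"linear": [0, 0, 0.005], "dr": [0, 0, 0], "jaw": 1},
    {"linear": [0, 0, 0.003], "dr": [0, 0, 0], "jaw": 1}
  ]
}}

```text
clock: 7.88
tcp_pos: [0.4959, 0.0434, 0.1059]
orientation: [2.461, 1.95, -0.001]
contact_force: [-0.6, 0.5, -2.9]
grip_width: 0.0395
```

Run:
```python
from h import *
corr([.4957,.0430,.091],76.8)
```

```text
t 7.88 tcp [0.4959 0.0434 0.1059] w 0.0395 F [-0.633   0.5478 -2.8972] M [-0.0457  0.0177  0.0058] | lin [-0.0004 -0.0001  0.0149] dr [ 0.0473  0.0775 -0.0128]
```

No contact force yet, and the underside is about 19 mm below the shaft's tip, so the hole is on the square. I'll go on down.

>>> {"fn": "drive_tool", "kwargs": {
  "commands": [
    {"linear": [0, 0, 0.006], "dr": [0, 0, 0], "jaw": 1},
    {"linear": [0, 0, 0.005], "dr": [0, 0, 0], "jaw": 1},
    {"linear": [0, 0, 0.002], "dr": [0, 0, 0], "jaw": 1},
    {"linear": [0, 0, 0.001], "dr": [0, 0, 0], "jaw": 1}
  ]
}}

```text
clock: 8.38
tcp_pos: [0.496, 0.0434, 0.0912]
orientation: [2.461, 1.95, -0.002]
contact_force: [-4.3, -2.0, 12.7]
grip_width: 0.0392
```

Run:
```python
from h import *
corr([.4957,.0430,.091],76.8)
cv2.imwrite('pics/s5z.png',cv2.resize(viewer.grab_frame('side')[150:260,150:290,::-1],None,fx=5,fy=5,interpolation=cv2.INTER_CUBIC))
```

```text
t 8.38 tcp [0.496  0.0434 0.0912] w 0.0392 F [-4.3198 -2.0428 12.7352] M [-0.1853  1.002   0.0413] | lin [-0.0004 -0.0002  0.0002] dr [ 0.0382  0.105  -0.0204]
```

View pics/s5z.png

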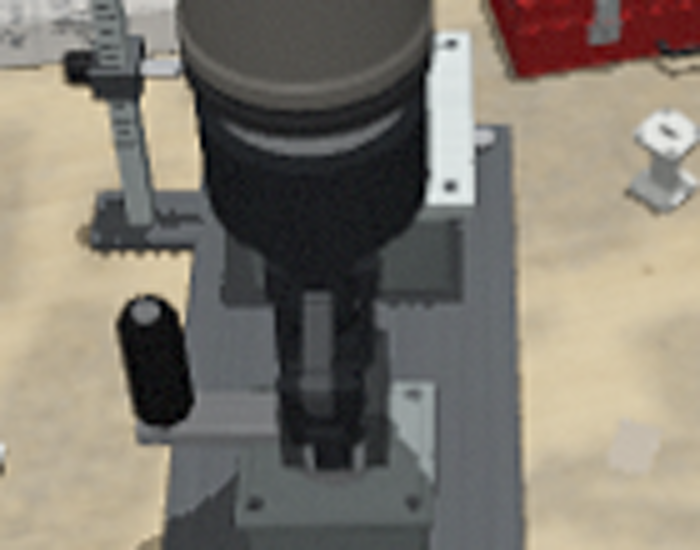

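>>> {"fn": "drive_tool", "kwargs": {
  "commands": [
    {"linear": [0, 0, -0.001], "dr": [0, 0, 0], "jaw": 0.5},
    {"linear": [0, 0, 0], "dr": [0, 0, 0], "jaw": 0},
    {"linear": [0, 0, 0], "dr": [0, 0, 0], "jaw": 0},
    {"linear": [0, 0, 0], "dr": [0, 0, 0], "jaw": 0},
    {"linear": [0, 0, -0.03], "dr": [0, 0, 0], "jaw": 0},
    {"linear": [0, 0, -0.045], "dr": [0, 0, 0], "jaw": 0},
    {"linear": [0, 0, -0.03], "dr": [0, 0, 0], "jaw": 0},
    {"linear": [0, 0, 0], "dr": [0, 0, 0], "jaw": 0}
  ]
}}

```text
clock: 9.43
tcp_pos: [0.4969, 0.0441, 0.2011]
orientation: [2.46, 1.95, 0.002]
contact_force: [-1.0, 0.7, -1.0]
grip_width: 0.0851
```

Run:
```python
from h import *
corr([.51,.108,.19],76.8)
import pickle; pickle.dump(viewer.calibration('wrist'),open('w6.pkl','wb'))
cv2.imwrite('pics/w6.png',viewer.grab_frame('wrist')[:,:,::-1])
cv2.imwrite('pics/s6z.png',cv2.resize(viewer.grab_frame('side')[120:260,130:300,::-1],None,fx=4,fy=4,interpolation=cv2.INTER_CUBIC))
```

```text
t 9.43 tcp [0.4969 0.0441 0.2011] w 0.0851 F [-1.0134  0.7243 -1.0084] M [-0.0176 -0.0365 -0.0132] | lin [ 0.0652 -0.0018  0.011 ] dr [ 0.1389  0.0296 -0.0013]
```

View pics/w6.png

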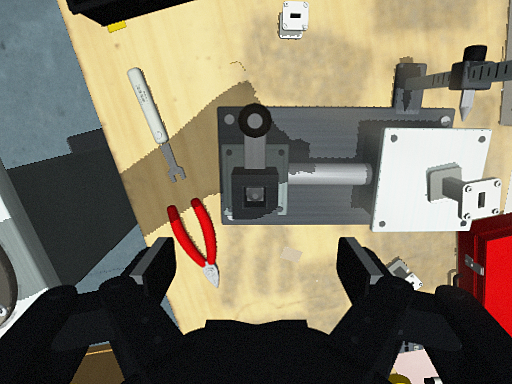

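View pics/s6z.png

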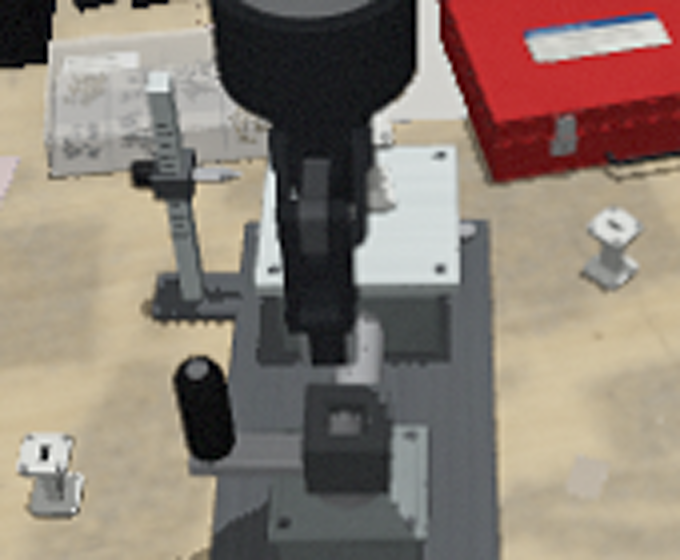

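Run:
```python
from h import *
import pickle; c=pickle.load(open('w6.pkl','rb'))
g=plane('wrist',(254.5,120),.1535,c); print(g, plane('side',(200.5/4-.5+130,367/4-.5+120),.1535))
h=plane('wrist',(254.5,195),.119,c);print('hole',h)
o=monitor.get_obs();print(o['joints'])
print(.4955+.065*np.cos(np.radians(76.8)),.0448+.065*np.sin(np.radians(76.8)))
corr([.5105,.108,.113],76.8)
```

```text
[0.5104 0.1086 0.1535] [0.5124 0.106  0.1535]
hole [0.4958 0.0468 0.119 ]
[ 0.3333  0.2873 -0.6399  1.9714  0.2105  0.9505 -0.641 ]
0.5103428065571927 0.10808262868675542
t 9.53 tcp [0.4952 0.0436 0.1987] w 0.0854 F [ 0.7349 -0.7269 -1.327 ] M [-0.0166  0.0008  0.0027] | lin [0.0664 0.0003 0.0856] dr [-0.1009  0.1107  0.0031]
```

>>> {"fn": "drive_tool", "kwargs": {
  "commands": [
    {"linear": [0.033, 0, 0], "dr": [0, 0, 0], "jaw": 0},
    {"linear": [0.033, 0, 0], "dr": [0, 0, 0], "jaw": 0},
    {"linear": [0, 0, 0.02], "dr": [0, 0, 0], "jaw": 0},
    {"linear": [0, 0, 0.02], "dr": [0, 0, 0], "jaw": 0},
    {"linear": [0, 0, 0], "dr": [0, 0, 0], "jaw": 0}
  ]
}}

```text
clock: 10.15
tcp_pos: [0.5062, 0.1081, 0.1502]
orientation: [-2.457, -1.947, 0.02]
contact_force: [0.7, -0.0, -0.3]
grip_width: 0.0853
```

Run:
```python
from h import *
corr([.5105,.108,.113],76.8)
```

```text
t 10.15 tcp [0.5062 0.1081 0.1502] w 0.0853 F [ 0.6641 -0.0088 -0.3109] M [-0.0319 -0.0219  0.0455] | lin [0.0011 0.0047 0.0371] dr [-0.7346  0.3692 -0.0086]
```

>>> {"fn": "drive_tool", "kwargs": {
  "commands": [
    {"linear": [0.001, 0.0045, 0.015], "dr": [-0.7, 0.4, 0], "jaw": 0},
    {"linear": [0, 0, 0.015], "dr": [0, 0, 0], "jaw": 0},
    {"linear": [0, 0, 0.005], "dr": [0, 0, 0], "jaw": 0},
    {"linear": [0, 0, 0], "dr": [0, 0, 0], "jaw": 0.4},
    {"linear": [0, 0, 0], "dr": [0, 0, 0], "jaw": 0.7},
    {"linear": [0, 0, 0], "dr": [0, 0, 0], "jaw": 1},
    {"linear": [0, 0, 0], "dr": [0, 0, 0], "jaw": 1},
    {"linear": [0, 0, 0], "dr": [0, 0, 0], "jaw": 1}
  ],
  "force": 30
}}

```text
clock: 11.15
tcp_pos: [0.511, 0.1079, 0.1149]
orientation: [-2.462, -1.95, 0.0]
contact_force: [0.0, -0.0, -1.1]
grip_width: 0.023
```

Run:
```python
from h import *
corr([.5105,.108,.113],76.8)
cv2.imwrite('pics/s7z.png',cv2.resize(viewer.grab_frame('side')[120:260,130:300,::-1],None,fx=4,fy=4,interpolation=cv2.INTER_CUBIC))
```

```text
t 11.15 tcp [0.511  0.1079 0.1149] w 0.023 F [ 0.0418 -0.0302 -1.0544] M [ 0.0495 -0.0056 -0.0301] | lin [ 0.     -0.0005  0.0019] dr [-0.0297 -0.0215 -0.0373]
```

View pics/s7z.png

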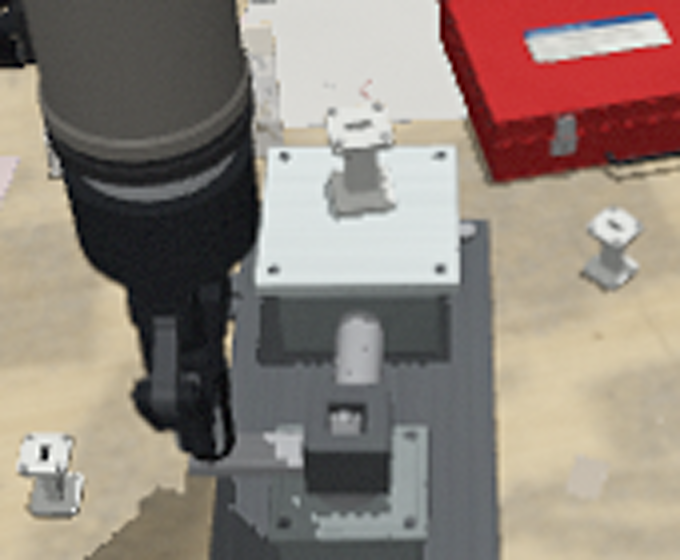

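```bash
cat > wind.py <<'E'
from h import *
import sys
C=np.array([.496,.0446]); r=.065
def plan(step,n=8,gain=1.0,z=.114):
    # world rows along the circle from the present angle, in tool axes; actual progress assumed 'step' per row, command = step*gain
    o=monitor.get_obs(); R=Rn.from_rotvec(o['orientation']).as_matrix()
    p=o['tcp_pos']; v=p[:2]-C; a=np.degrees(np.arctan2(v[1],v[0]))
    print('t',round(o['clock'],2),'ang %.1f rad %.4f z %.4f'%(a,np.linalg.norm(v),p[2]),'F',o['contact_force'],'w',round(o['grip_width'],4))
    corr([p[0],p[1],z],76.8)
    for i in range(n):
        a0=np.radians(a-step*i); a1=np.radians(a-step*i-step*gain)
        d=r*np.array([np.cos(a1)-np.cos(a0),np.sin(a1)-np.sin(a0),0]); print((R.T@d).round(4)[:2].tolist(),end=' ')
    print()
if __name__=='__main__': plan(float(sys.argv[1]),int(sys.argv[2]),float(sys.argv[3]))
E
python3 wind.py 6 8 1
```

```text
t 11.2 ang 76.7 rad 0.0650 z 0.1148 F [ 0.8619  0.0779 -1.0942] w 0.0233
t 11.2 tcp [0.511  0.1079 0.1148] w 0.0233 F [ 0.8619  0.0779 -1.0942] M [ 0.0341  0.0028 -0.004 ] | lin [-0.      0.      0.0008] dr [-0.0307 -0.0234 -0.0364]
[-0.0004, 0.0068] [-0.0011, 0.0067] [-0.0018, 0.0066] [-0.0024, 0.0063] [-0.0031, 0.0061] [-0.0037, 0.0057] [-0.0043, 0.0053] [-0.0048, 0.0048]
```

>>> {"fn": "drive_tool", "kwargs": {
  "commands": [
    {"linear": [-0.0004, 0.0068, 0], "dr": [0, 0, 0], "jaw": 1},
    {"linear": [-0.0011, 0.0067, 0], "dr": [0, 0, 0], "jaw": 1},
    {"linear": [-0.0018, 0.0066, 0], "dr": [0, 0, 0], "jaw": 1},
    {"linear": [-0.0024, 0.0063, 0], "dr": [0, 0, 0], "jaw": 1},
    {"linear": [-0.0031, 0.0061, 0], "dr": [0, 0, 0], "jaw": 1},
    {"linear": [-0.0037, 0.0057, 0], "dr": [0, 0, 0], "jaw": 1},
    {"linear": [-0.0043, 0.0053, 0], "dr": [0, 0, 0], "jaw": 1},
    {"linear": [-0.0048, 0.0048, 0], "dr": [0, 0, 0], "jaw": 1}
  ]
}}

```text
clock: 12.2
tcp_pos: [0.5549, 0.075, 0.1147]
orientation: [-2.459, -1.95, 0.002]
contact_force: [-2.6, 0.2, 1.0]
grip_width: 0.0231
```

```bash
python3 wind.py 9 8 1.25
```

```text
t 12.2 ang 27.3 rad 0.0663 z 0.1147 F [-2.5946  0.2242  0.9591] w 0.0231
t 12.2 tcp [0.5549 0.075  0.1147] w 0.0231 F [-2.5946  0.2242  0.9591] M [0.28   0.6753 0.0081] | lin [-0.      0.      0.0007] dr [-0.1617 -0.0536  0.0331]
[-0.0105, 0.0073] [-0.0115, 0.0055] [-0.0122, 0.0037] [-0.0126, 0.0017] [-0.0127, -0.0003] [-0.0125, -0.0023] [-0.012, -0.0042] [-0.0112, -0.006]
```

```bash
python3 wind.py 11 8 1
```

```text
t 12.2 ang 27.3 rad 0.0663 z 0.1147 F [-2.5946  0.2242  0.9591] w 0.0231
t 12.2 tcp [0.5549 0.075  0.1147] w 0.0231 F [-2.5946  0.2242  0.9591] M [0.28   0.6753 0.0081] | lin [-0.      0.      0.0007] dr [-0.1617 -0.0536  0.0331]
[-0.0102, 0.0071] [-0.0114, 0.0051] [-0.0121, 0.0028] [-0.0125, 0.0004] [-0.0123, -0.002] [-0.0117, -0.0043] [-0.0107, -0.0064] [-0.0093, -0.0083]
```

>>> {"fn": "drive_tool", "kwargs": {
  "commands": [
    {"linear": [-0.0102, 0.0071, 0], "dr": [0, 0, 0], "jaw": 1},
    {"linear": [-0.0114, 0.0051, 0], "dr": [0, 0, 0], "jaw": 1},
    {"linear": [-0.0121, 0.0028, 0], "dr": [0, 0, 0], "jaw": 1},
    {"linear": [-0.0125, 0.0004, 0], "dr": [0, 0, 0], "jaw": 1},
    {"linear": [-0.0123, -0.002, 0], "dr": [0, 0, 0], "jaw": 1},
    {"linear": [-0.0117, -0.0043, 0], "dr": [0, 0, 0], "jaw": 1},
    {"linear": [-0.0107, -0.0064, 0], "dr": [0, 0, 0], "jaw": 1},
    {"linear": [-0.0093, -0.0083, 0], "dr": [0, 0, 0], "jaw": 1}
  ]
}}

```text
clock: 13.2
tcp_pos: [0.5266, -0.0124, 0.1145]
orientation: [-2.451, -1.949, -0.004]
contact_force: [-1.2, 8.5, -1.2]
grip_width: 0.0228
```

```bash
python3 wind.py 11 8 1
```

```text
t 13.2 ang -61.8 rad 0.0647 z 0.1145 F [-1.2352  8.5348 -1.219 ] w 0.0228
t 13.2 tcp [ 0.5266 -0.0124  0.1145] w 0.0228 F [-1.2352  8.5348 -1.219 ] M [ 1.7593  0.2128 -0.0307] | lin [-0.      0.      0.0005] dr [-0.3608 -0.4548  0.1704]
[-0.0073, -0.0101] [-0.0052, -0.0113] [-0.003, -0.0121] [-0.0006, -0.0124] [0.0018, -0.0123] [0.0041, -0.0118] [0.0063, -0.0108] [0.0082, -0.0094]
```

>>> {"fn": "drive_tool", "kwargs": {
  "commands": [
    {"linear": [-0.0073, -0.0101, 0], "dr": [-0.3, -0.4, 0.1], "jaw": 1},
    {"linear": [-0.0052, -0.0113, 0], "dr": [0, 0, 0], "jaw": 1},
    {"linear": [-0.003, -0.0121, 0], "dr": [0, 0, 0], "jaw": 1},
    {"linear": [-0.0006, -0.0124, 0], "dr": [0, 0, 0], "jaw": 1},
    {"linear": [0.0018, -0.0123, 0], "dr": [0, 0, 0], "jaw": 1},
    {"linear": [0.0041, -0.0118, 0], "dr": [0, 0, 0], "jaw": 1},
    {"linear": [0.0063, -0.0108, 0], "dr": [0, 0, 0], "jaw": 1},
    {"linear": [0.0082, -0.0094, 0], "dr": [0, 0, 0], "jaw": 1}
  ]
}}

```text
clock: 14.2
tcp_pos: [0.4413, 0.0115, 0.1149]
orientation: [2.46, 1.946, 0.02]
contact_force: [6.1, 0.4, -6.1]
grip_width: 0.023
```

```bash
python3 wind.py 11 8 1
python3 - <<'E'
from h import *
cv2.imwrite('pics/s8z.png',cv2.resize(viewer.grab_frame('side')[100:280,100:320,::-1],None,fx=3,fy=3,interpolation=cv2.INTER_CUBIC))
E
```

```text
t 14.2 ang -148.8 rad 0.0640 z 0.1149 F [ 6.0814  0.4285 -6.0728] w 0.023
t 14.2 tcp [0.4413 0.0115 0.1149] w 0.023 F [ 6.0814  0.4285 -6.0728] M [ 0.014  -0.8175 -0.004 ] | lin [-0.     -0.      0.0009] dr [ 0.6768 -0.4037 -0.0956]
[0.0097, -0.0078] [0.011, -0.0058] [0.0119, -0.0036] [0.0124, -0.0013] [0.0124, 0.0011] [0.012, 0.0034] [0.0111, 0.0057] [0.0098, 0.0077]
```

View pics/s8z.png

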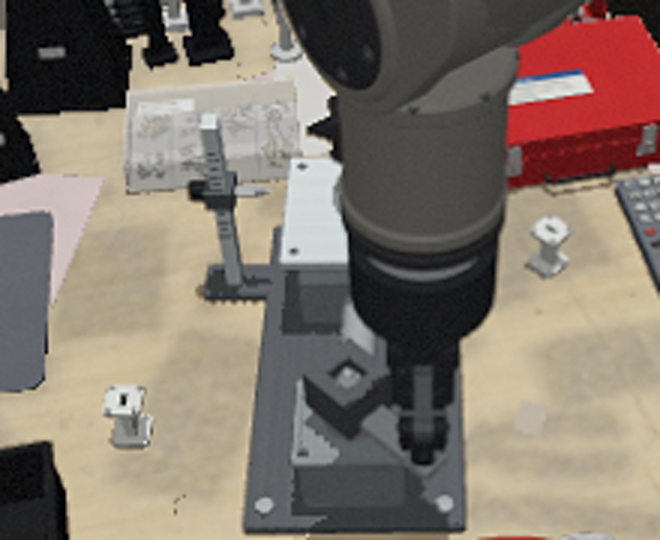

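>>> {"fn": "drive_tool", "kwargs": {
  "commands": [
    {"linear": [0.0097, -0.0078, 0.0005], "dr": [0.5, -0.3, 0], "jaw": 1},
    {"linear": [0.011, -0.0058, 0], "dr": [0, 0, 0], "jaw": 1},
    {"linear": [0.0119, -0.0036, 0], "dr": [0, 0, 0], "jaw": 1},
    {"linear": [0.0124, -0.0013, 0], "dr": [0, 0, 0], "jaw": 1},
    {"linear": [0.0124, 0.0011, 0], "dr": [0, 0, 0], "jaw": 1},
    {"linear": [0.012, 0.0034, 0], "dr": [0, 0, 0], "jaw": 1},
    {"linear": [0.0111, 0.0057, 0], "dr": [0, 0, 0], "jaw": 1},
    {"linear": [0.0098, 0.0077, 0], "dr": [0, 0, 0], "jaw": 1}
  ]
}}

```text
clock: 15.25
tcp_pos: [0.4612, 0.1008, 0.1143]
orientation: [2.459, 1.943, -0.007]
contact_force: [1.2, -6.2, 3.4]
grip_width: 0.0232
```

```bash
python3 wind.py 11 8 1
```

```text
t 15.25 ang 121.7 rad 0.0661 z 0.1143 F [ 1.1669 -6.2092  3.4223] w 0.0232
t 15.25 tcp [0.4612 0.1008 0.1143] w 0.0232 F [ 1.1669 -6.2092  3.4223] M [-1.336  -0.3114  0.0153] | lin [ 0.     -0.      0.0003] dr [ 0.1955  0.4638 -0.1789]
[0.0079, 0.0096] [0.006, 0.0109] [0.0038, 0.0119] [0.0014, 0.0124] [-0.001, 0.0124] [-0.0033, 0.012] [-0.0055, 0.0112] [-0.0076, 0.0099]
```

>>> {"fn": "drive_tool", "kwargs": {
  "commands": [
    {"linear": [0.0079, 0.0096, 0], "dr": [0.2, 0.4, -0.1], "jaw": 1},
    {"linear": [0.006, 0.0109, 0], "dr": [0, 0, 0], "jaw": 1},
    {"linear": [0.0038, 0.0119, 0], "dr": [0, 0, 0], "jaw": 1},
    {"linear": [0.0014, 0.0124, 0], "dr": [0, 0, 0], "jaw": 1},
    {"linear": [-0.001, 0.0124, 0], "dr": [0, 0, 0], "jaw": 1},
    {"linear": [-0.0033, 0.012, 0], "dr": [0, 0, 0], "jaw": 1},
    {"linear": [-0.0055, 0.0112, 0], "dr": [0, 0, 0], "jaw": 1},
    {"linear": [-0.0076, 0.0099, 0], "dr": [0, 0, 0], "jaw": 1}
  ]
}}

```text
clock: 16.25
tcp_pos: [0.5473, 0.0872, 0.1141]
orientation: [-2.453, -1.951, 0.02]
contact_force: [-3.4, 1.5, 5.3]
grip_width: 0.0229
```

```bash
python3 wind.py 11 8 1;  python3 - <<'E'
from h import *
for n in ('side','top'): cv2.imwrite(f'pics/{n}9.png',viewer.grab_frame(n)[:,:,::-1])
cv2.imwrite('pics/s9z.png',cv2.resize(cv2.imread('pics/side9.png')[120:260,140:280],None,fx=4,fy=4,interpolation=cv2.INTER_CUBIC))
cv2.imwrite('pics/t9z.png',cv2.resize(cv2.imread('pics/top9.png')[100:200,140:280],None,fx=5,fy=5,interpolation=cv2.INTER_CUBIC))
E
```

```text
t 16.25 ang 39.7 rad 0.0667 z 0.1141 F [-3.3661  1.4703  5.342 ] w 0.0229
t 16.25 tcp [0.5473 0.0872 0.1141] w 0.0229 F [-3.3661  1.4703  5.342 ] M [0.0675 0.6051 0.0357] | lin [0.     0.     0.0001] dr [-0.7858  0.2895  0.1995]
[-0.0085, 0.0091] [-0.0101, 0.0074] [-0.0113, 0.0053] [-0.0121, 0.0031] [-0.0124, 0.0007] [-0.0123, -0.0017] [-0.0118, -0.004] [-0.0108, -0.0062]
```

View pics/s9z.png

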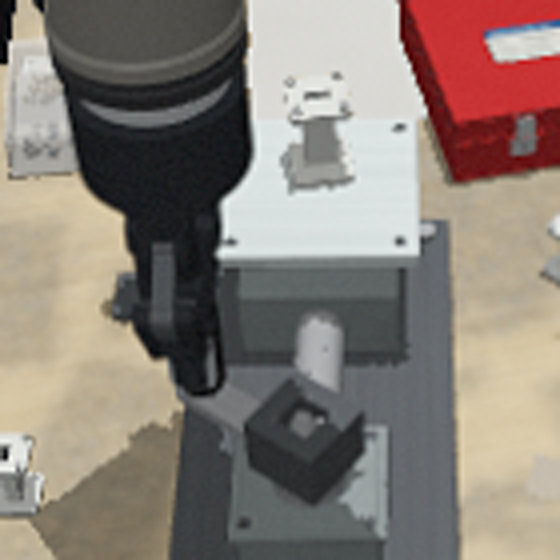

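View pics/t9z.png

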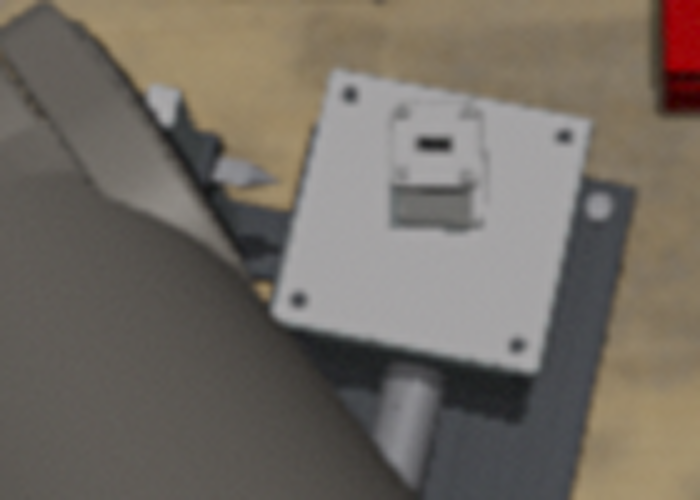

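>>> {"fn": "drive_tool", "kwargs": {
  "commands": [
    {"linear": [-0.0085, 0.0091, 0], "dr": [-0.6, 0.3, 0.1], "jaw": 1},
    {"linear": [-0.0101, 0.0074, 0], "dr": [0, 0, 0], "jaw": 1},
    {"linear": [-0.0113, 0.0053, 0], "dr": [0, 0, 0], "jaw": 1},
    {"linear": [-0.0121, 0.0031, 0], "dr": [0, 0, 0], "jaw": 1},
    {"linear": [-0.0124, 0.0007, 0], "dr": [0, 0, 0], "jaw": 1},
    {"linear": [-0.0123, -0.0017, 0], "dr": [0, 0, 0], "jaw": 1},
    {"linear": [-0.0118, -0.004, 0], "dr": [0, 0, 0], "jaw": 1},
    {"linear": [-0.0108, -0.0062, 0], "dr": [0, 0, 0], "jaw": 1}
  ]
}}

```text
clock: 17.35
tcp_pos: [0.5416, -0.0013, 0.1145]
orientation: [-2.451, -1.954, -0.009]
contact_force: [1.4, 2.8, 1.2]
grip_width: 0.0231
```

```bash
python3 wind.py 9 5 1;  python3 - <<'E'
from h import *
for n in ('side','top'): cv2.imwrite(f'pics/{n}10.png',viewer.grab_frame(n)[:,:,::-1])
cv2.imwrite('pics/s10z.png',cv2.resize(cv2.imread('pics/side10.png')[130:230,150:270],None,fx=6,fy=6,interpolation=cv2.INTER_CUBIC))
cv2.imwrite('pics/t10z.png',cv2.resize(cv2.imread('pics/top10.png')[100:200,155:275],None,fx=6,fy=6,interpolation=cv2.INTER_CUBIC))
cv2.imwrite('pics/s0z.png',cv2.resize(cv2.imread('pics/side0.png')[130:230,150:270],None,fx=6,fy=6,interpolation=cv2.INTER_CUBIC))
E
```

```text
t 17.35 ang -45.2 rad 0.0647 z 0.1145 F [1.3544 2.8104 1.2406] w 0.0231
t 17.35 tcp [ 0.5416 -0.0013  0.1145] w 0.0231 F [1.3544 2.8104 1.2406] M [ 0.4431 -0.2766  0.0645] | lin [-0.      0.      0.0005] dr [-0.0901 -0.5123  0.3109]
[-0.0082, -0.0061] [-0.0071, -0.0073] [-0.0059, -0.0083] [-0.0045, -0.0092] [-0.003, -0.0097]
```

View pics/s10z.png

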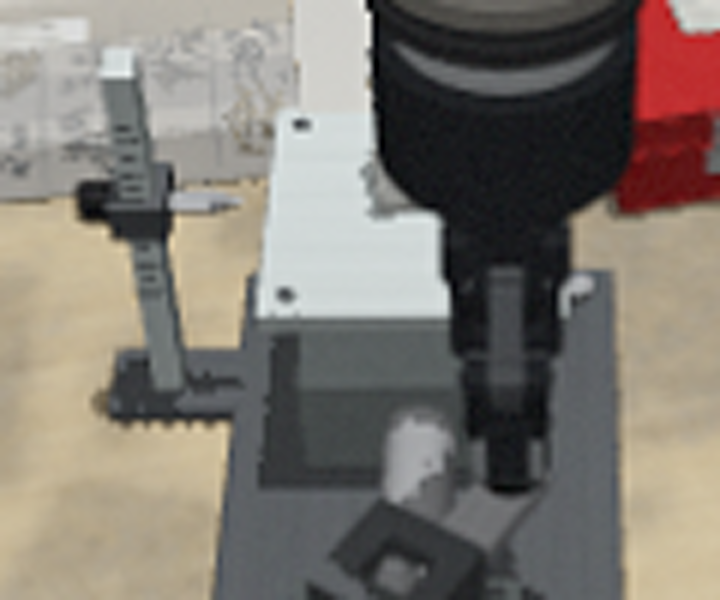

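View pics/t10z.png

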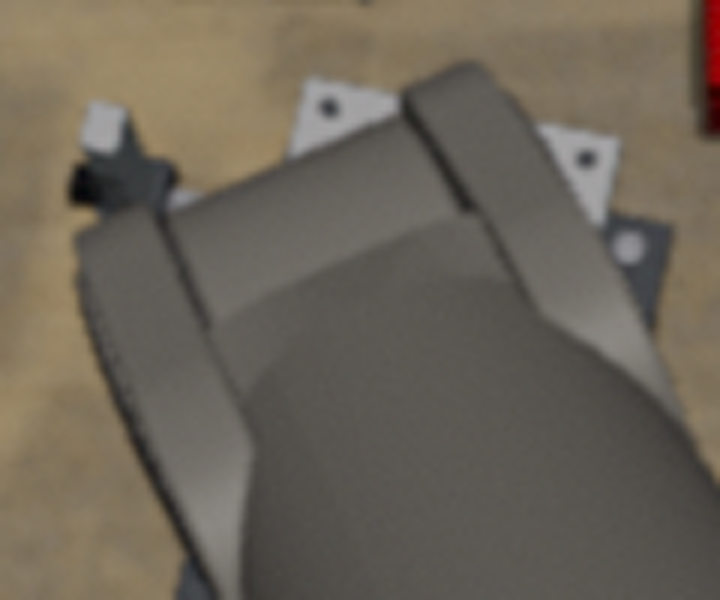

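```bash
cat > ht.py <<'E'
from h import *
a=np.radians(-13.2);X=np.array([np.cos(a),np.sin(a)]);Y=np.array([-X[1],X[0]]);O=np.array([.4954,.0449])
def st(x,y): return O+x*X+y*Y
def hz(n,p,xy):  # height on the vertical line nearest the ray's pixel
    from scipy.optimize import least_squares
    r=least_squares(lambda q: proj(n,[xy[0],xy[1],q[0]])-np.array(p),[.08]); return r.x[0]*1000, r.fun
Z=lambda x,y:((x+.5)/6-.5+150,(y+.5)/6-.5+130)
E
python3 - <<'E'
from ht import *
# start picture
print('start nearleft',hz('side',S(157,243),st(.125,.055)),'farleft',hz('side',S(170,108),st(.235,.055)))
print('start nearright',hz('side',S(358,242),st(.125,-.055)),'farright',hz('side',S(354,107),st(.235,-.055)))
print('now nearleft',hz('side',Z(258,318),st(.125,.055)),'farleft',hz('side',Z(278,112),st(.235,.055)))
print('tip',hz('side',S(140,134),st(.18,.063)),hz('side',Z(242,202),st(.18,.063)))
tp=lambda p:p
print('tip top',hz('top',T(139,98),st(.18,.063)))
print(st(.18,.063))
E
```

```text
start nearleft (np.float64(76.01111391772095), array([-0.7437,  0.0996])) farleft (np.float64(73.00258415890937), array([-0.3914,  0.0436]))
start nearright (np.float64(75.71363662237958), array([0.5164, 0.0015])) farright (np.float64(72.73488470166997), array([0.8799, 0.0014]))
now nearleft (np.float64(100.09114724679661), array([-0.4971,  0.0662])) farleft (np.float64(98.93916321373258), array([-0.1153,  0.0127]))
tip (np.float64(104.5610515702742), array([ 0.5143, -0.0666])) (np.float64(104.08231371194039), array([ 0.2433, -0.0315]))
tip top (np.float64(109.56262957777099), array([ 0.8202, -0.3366]))
[0.685  0.0651]
```

View pics/s0z.png

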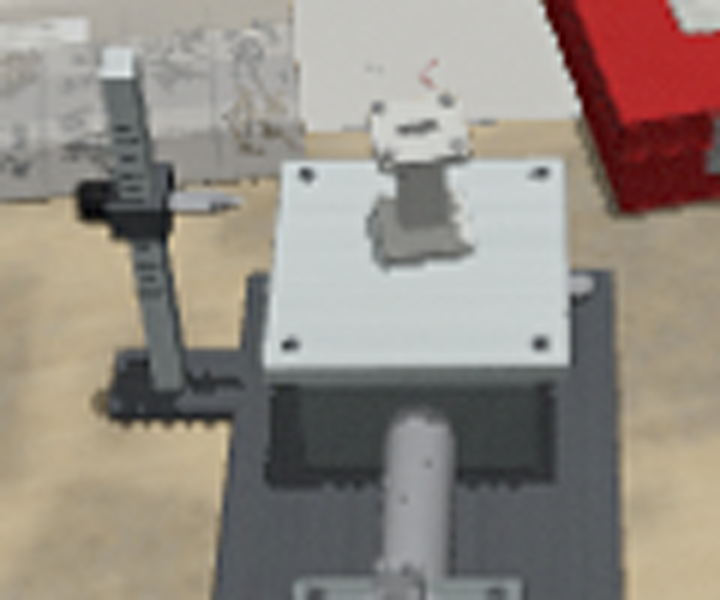

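```bash
python3 wind.py 10 7 1
```

```text
t 17.45 ang -46.6 rad 0.0647 z 0.1144 F [ 1.3702 -1.4395  3.3073] w 0.0235
t 17.45 tcp [ 0.5405 -0.0024  0.1144] w 0.0235 F [ 1.3702 -1.4395  3.3073] M [-0.3055  0.0581 -0.0614] | lin [-0.      0.      0.0004] dr [-0.1906 -0.397   0.232 ]
[-0.0089, -0.0071] [-0.0075, -0.0085] [-0.0059, -0.0097] [-0.0041, -0.0105] [-0.0022, -0.0111] [-0.0003, -0.0113] [0.0017, -0.0112]
```

>>> {"fn": "drive_tool", "kwargs": {
  "commands": [
    {"linear": [-0.0089, -0.0071, 0], "dr": [-0.2, -0.3, 0.2], "jaw": 1},
    {"linear": [-0.0075, -0.0085, 0], "dr": [0, 0, 0], "jaw": 1},
    {"linear": [-0.0059, -0.0097, 0], "dr": [0, 0, 0], "jaw": 1},
    {"linear": [-0.0041, -0.0105, 0], "dr": [0, 0, 0], "jaw": 1},
    {"linear": [-0.0022, -0.0111, 0], "dr": [0, 0, 0], "jaw": 1},
    {"linear": [-0.0003, -0.0113, 0], "dr": [0, 0, 0], "jaw": 1},
    {"linear": [0.0017, -0.0112, 0], "dr": [0, 0, 0], "jaw": 1},
    {"linear": [0, 0, 0], "dr": [0, 0, 0], "jaw": 1}
  ]
}}

```text
clock: 18.45
tcp_pos: [0.4625, -0.0098, 0.1145]
orientation: [-2.457, -1.956, -0.012]
contact_force: [2.2, 3.2, -1.3]
grip_width: 0.0229
```

```bash
python3 wind.py 10 7 1;  python3 - <<'E'
from h import *
for n in ('side',): cv2.imwrite(f'pics/{n}11.png',viewer.grab_frame(n)[:,:,::-1])
cv2.imwrite('pics/s11z.png',cv2.resize(cv2.imread('pics/side11.png')[130:230,150:270],None,fx=6,fy=6,interpolation=cv2.INTER_CUBIC))
E
```

```text
t 18.45 ang -121.6 rad 0.0639 z 0.1145 F [ 2.238   3.2264 -1.2811] w 0.0229
t 18.45 tcp [ 0.4625 -0.0098  0.1145] w 0.0229 F [ 2.238   3.2264 -1.2811] M [ 0.6889 -0.4786 -0.0135] | lin [-0.     -0.      0.0005] dr [ 0.2301 -0.3824  0.2471]
[0.0045, -0.0104] [0.0063, -0.0094] [0.0078, -0.0082] [0.0091, -0.0067] [0.0102, -0.005] [0.0109, -0.0032] [0.0113, -0.0013]
```

View pics/s11z.png

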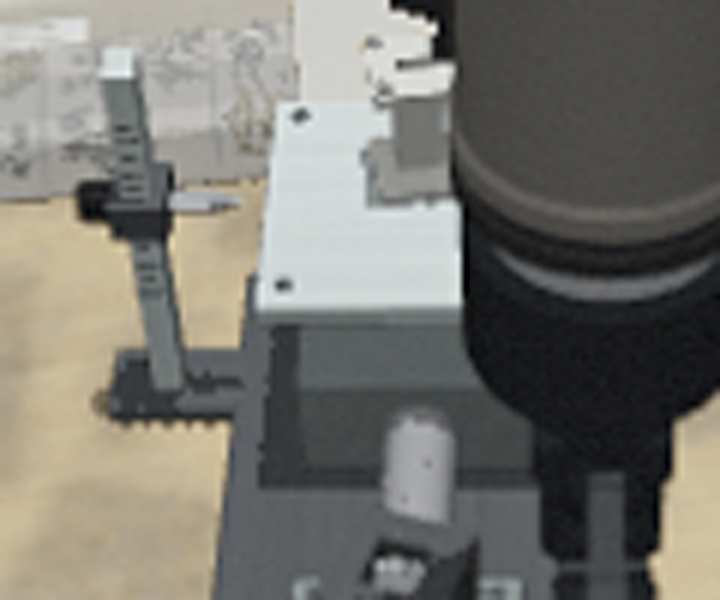

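Run:
```python
from ht import *
for p,q in (((256,308),(277,102)),((257,309),(278,104))):
  print('now nearleft',hz('side',Z(*p),st(.125,.055)),'farleft',hz('side',Z(*q),st(.235,.055)))
for p,q in (((264,367),(284,160)),((266,366),(283,160))): print('start same pic scale',hz('side',Z(*p),st(.125,.055)),hz('side',Z(*q),st(.235,.055)))
print('tip',[hz('side',Z(242,y),st(.18,.063))[0] for y in (200,202,204)])
```

```text
now nearleft (np.float64(105.13824193366878), array([-0.3875,  0.0515])) farleft (np.float64(103.95755453162661), array([-0.1325,  0.0146]))
now nearleft (np.float64(104.58336681007748), array([-0.5295,  0.0704])) farleft (np.float64(102.91317756614596), array([-0.2608,  0.0288]))
start same pic scale (np.float64(74.97356169427104), array([-0.4078,  0.0546])) (np.float64(74.23904503443043), array([-0.2268,  0.0252]))
start same pic scale (np.float64(75.35060463031641), array([-0.7572,  0.1015])) (np.float64(74.29656523216612), array([-0.0622,  0.0069]))
tip [np.float64(105.06218556360606), np.float64(104.08231371194039), np.float64(103.100903627817)]
```

>>> {"fn": "drive_tool", "kwargs": {
  "commands": [
    {"linear": [0, 0, 0], "dr": [0, 0, 0], "jaw": 0.5},
    {"linear": [0, 0, 0], "dr": [0, 0, 0], "jaw": 0},
    {"linear": [0, 0, 0], "dr": [0, 0, 0], "jaw": 0},
    {"linear": [0, 0, 0], "dr": [0, 0, 0], "jaw": 0},
    {"linear": [0, 0, -0.03], "dr": [0, 0, 0], "jaw": 0},
    {"linear": [0, 0, -0.045], "dr": [0, 0, 0], "jaw": 0},
    {"linear": [0, 0, -0.045], "dr": [0, 0, 0], "jaw": 0},
    {"linear": [0, 0, 0], "dr": [0, 0, 0], "jaw": 0}
  ]
}}

```text
clock: 19.5
tcp_pos: [0.4589, -0.0134, 0.2359]
orientation: [-2.457, -1.951, 0.004]
contact_force: [-0.6, -0.2, -0.5]
grip_width: 0.0853
```

Run:
```python
from h import *
corr([.45,-.25,.25],76.8)
```

```text
t 19.5 tcp [ 0.4589 -0.0134  0.2359] w 0.0853 F [-0.5774 -0.2126 -0.522 ] M [-0.0056 -0.0191  0.0489] | lin [-0.2325  0.0449 -0.0146] dr [-0.2946 -0.0683  0.1008]
```

Released. I'll move to the right, out of view, and check.

>>> {"fn": "drive_tool", "kwargs": {
  "commands": [
    {"linear": [-0.04, 0.007, -0.002], "dr": [0, 0, 0], "jaw": 0},
    {"linear": [-0.04, 0.007, -0.002], "dr": [0, 0, 0], "jaw": 0},
    {"linear": [-0.04, 0.007, -0.002], "dr": [0, 0, 0], "jaw": 0},
    {"linear": [-0.04, 0.007, -0.002], "dr": [0, 0, 0], "jaw": 0},
    {"linear": [-0.04, 0.007, -0.002], "dr": [0, 0, 0], "jaw": 0},
    {"linear": [-0.04, 0.007, -0.002], "dr": [0, 0, 0], "jaw": 0},
    {"linear": [0, 0, 0], "dr": [0, 0, 0], "jaw": 0}
  ]
}}

```text
clock: 20.38
tcp_pos: [0.4414, -0.264, 0.2412]
orientation: [-2.45, -1.948, 0.012]
contact_force: [0.1, 0.1, 0.2]
grip_width: 0.0853
```

Run:
```python
from h import *
corr([.45,-.25,.25],76.8)
for n in ('side','top'): cv2.imwrite(f'pics/{n}12.png',viewer.grab_frame(n)[:,:,::-1])
cv2.imwrite('pics/s12z.png',cv2.resize(cv2.imread('pics/side12.png')[130:230,150:270],None,fx=6,fy=6,interpolation=cv2.INTER_CUBIC))
cv2.imwrite('pics/t12z.png',cv2.resize(cv2.imread('pics/top12.png')[105:255,155:275],None,fx=4,fy=4,interpolation=cv2.INTER_CUBIC))
```

```text
t 20.38 tcp [ 0.4414 -0.264   0.2412] w 0.0853 F [0.1436 0.0619 0.2171] M [ 0.0119 -0.0517 -0.0107] | lin [ 0.0155  0.0051 -0.0089] dr [-0.8042 -0.0747  0.1773]
```

View pics/s12z.png

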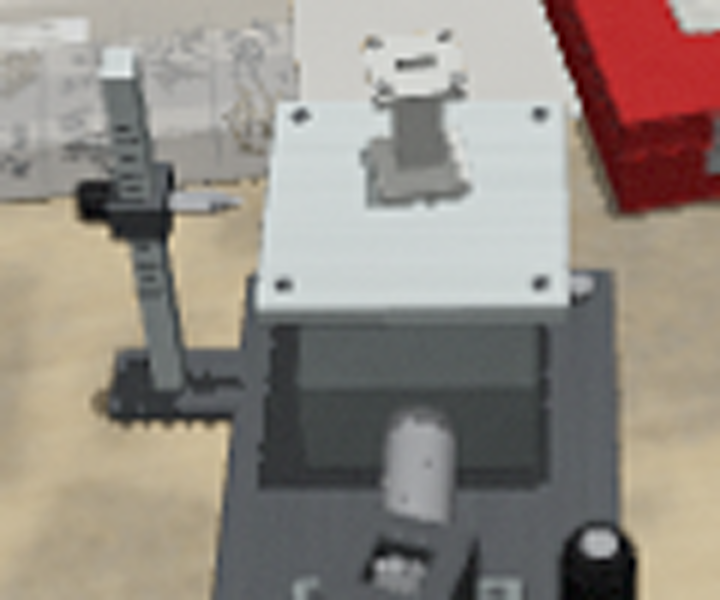

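View pics/t12z.png

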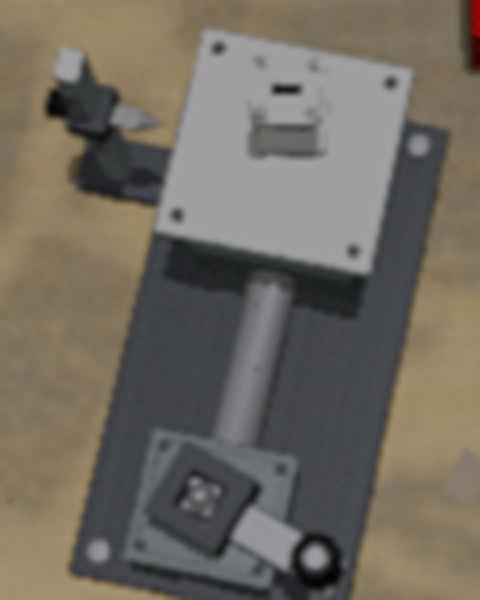

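View pics/side12.png

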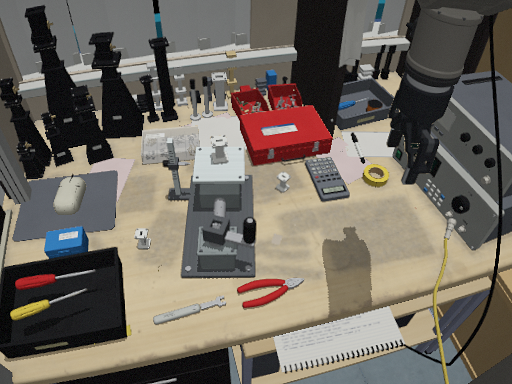

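Run:
```python
from ht import *
T12=lambda x,y:((x+.5)/4-.5+155,(y+.5)/4-.5+105)
# hole markers and corners: top, side
pairs={'corner NL':((156,233),(257,308)),'corner FL':((205,30),(278,102)),'corner NR':((370,273),(568,306)),'corner FR':((413,70),(563,101)),
'scr FL':((218,48),(301,116)),'scr FR':((391,83),(540,114)),'scr NL':((177,215),(283,285)),'scr NR':((353,251),(541,284)),'TIP':((160,122),(242,202))}
for k,(a,b) in pairs.items():
  P,e=tri(T12(*a),Z(*b)); s=P[:2]-O; print(k,P,'stage',s@X,s@Y,'res',e)
# the crank
P=plane('top',T12(200,497),.119); print('hole',P, O); 
cv2.imwrite('pics/cr.png',cv2.resize(cv2.imread('pics/side12.png')[180:260,180:280],None,fx=6,fy=6,interpolation=cv2.INTER_CUBIC))
for n,b in (('side',(165,195,135,155)),('top',(170,200,125,145))):
  f=cv2.imread(f'pics/{n}12.png')
  cv2.imwrite(f'pics/tip_{n}.png',cv2.resize(f[(155 if n=='side' else 122):(172 if n=='side' else 145),172:204],None,fx=20,fy=20,interpolation=cv2.INTER_NEAREST))
```

```text
corner NL [0.6284 0.0686 0.1061] stage 0.12409737287412251 0.05344933074828772 res 0.00047158098172374964
corner FL [0.7352 0.0442 0.1052] stage 0.23361205003880264 0.054123186348947416 res 1.1237881289499513e-05
corner NR [ 0.6062 -0.037   0.1032] stage 0.12661793479627959 -0.05445622180922047 res 0.0006247789723762875
corner FR [ 0.7119 -0.0611  0.1033] stage 0.2350143896536367 -0.05376274355054696 res 0.0002814328594957852
scr FL [0.7252 0.0374 0.1053] stage 0.22542293984685022 0.04513857482868949 res 0.0005255224227392102
scr FR [ 0.7042 -0.05    0.1057] stage 0.2250025229874331 -0.04473867535424051 res 0.00027855207740574083
scr NL [0.6374 0.0581 0.1061] stage 0.13524527899700164 0.04529014118420816 res 0.00024068182386421437
scr NR [ 0.6169 -0.0294  0.1057] stage 0.13521009851850005 -0.04457753867959055 res 0.00046025133682194946
TIP [0.6871 0.0664 0.1026] stage 0.18169489449791593 0.06467253196363526 res 0.001746536851109022
hole [0.4949 0.045  0.119 ] [0.4954 0.0449]
```

View pics/tip_side.png

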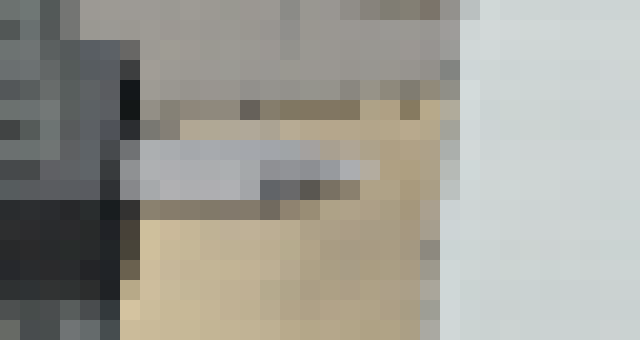

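View pics/tip_top.png

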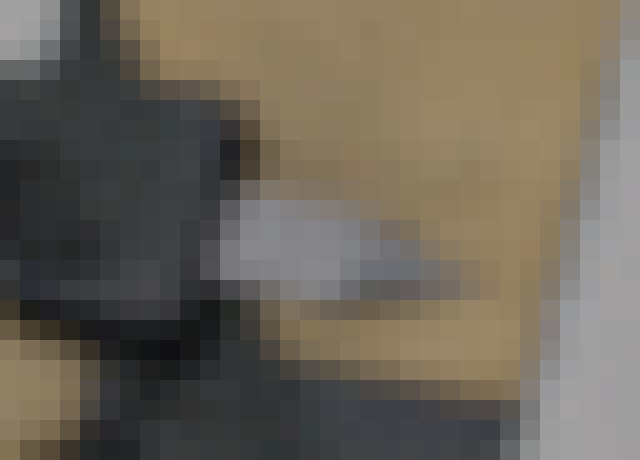

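View pics/cr.png

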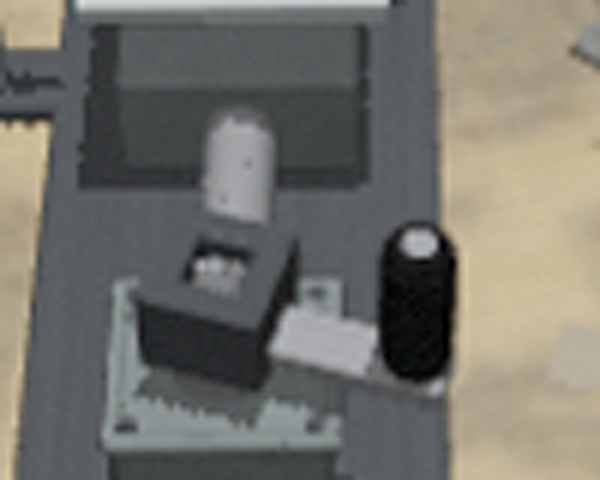

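Run:
```python
from ht import *
for a in ((195.2,135.7),(195.2,135.2),(195.6,136)):
 for b in ((190.4,163.1),(190.0,163.4)):
  P,e=tri(a,b); s=P[:2]-O; print(P,'stage',s@X,s@Y,'res',e)
# horizontal position known: (0.180,0.063), side only; same for screws with known positions (0.180±.045, ±.045)
for nm,p,q in (('tip',(190.4,163.1),(.18,.063)),('FL',Z(301,116),(.225,.045)),('NL',Z(283,285),(.135,.045)),('FR',Z(540,114),(.225,-.045)),('NR',Z(541,284),(.135,-.045))): print(nm,hz('side',p,st(*q)))
```

```text
[0.6853 0.0652 0.1044] stage 0.18024482545337542 0.06311351705117182 res 0.0012986239175380367
[0.6859 0.0657 0.1029] stage 0.18071446073421535 0.06379071370491614 res 0.0005558894060516899
[0.6867 0.0652 0.1031] stage 0.18164850034725585 0.06348626851169802 res 0.0015820492108274125
[0.6874 0.0658 0.1016] stage 0.18212251534285737 0.06416587404488802 res 0.0008381985888364732
[0.6847 0.0648 0.1047] stage 0.179732853990755 0.06257599990099019 res 0.00036610780590167364
[0.6853 0.0653 0.1033] stage 0.18019831150725366 0.06325081165391394 res 0.00037768673733047593
tip (np.float64(104.33929520536448), array([-0.2511,  0.0325]))
FL (np.float64(105.6042558032605), array([-0.0757,  0.0077]))
NL (np.float64(106.46441284158122), array([ 0.1738, -0.0206]))
FR (np.float64(105.68251800870043), array([ 0.055 , -0.0005]))
NR (np.float64(105.82785135081303), array([ 0.0928, -0.0009]))
```

Run:
```python
from ht import *
for p,q in (((306,175),(.225,.045)),((290,344),(.135,.045)),((541,173),(.225,-.045)),((540,344),(.135,-.045))): print(hz('side',Z(*p),st(*q)))
o=monitor.get_obs(); print(o['clock'],o['contact_force'],abs(o['qvel']).max())
```

```text
(np.float64(75.5581367426747), array([ 0.0938, -0.0096]))
(np.float64(76.41594732844682), array([ 0.1763, -0.021 ]))
(np.float64(75.58971711833358), array([-0.0272,  0.0002]))
(np.float64(75.23949959495364), array([ 0.3524, -0.0033]))
20.475 [ 0.4773  1.2636 -0.2194] 0.028645001425821295
```

Run:
```python
from bench import job
print(job.hand_in())
```

```text
the job is handed in; nothing more can be done
None
```

The job is handed in at about 20.5 s. The crank is on the shaft and the platform is up, most likely about 1.5 mm above the pointer tip, inside the 4 mm limit. No verdict was reported.

**What I did:** I gripped the crank by its boss, lowered it onto the square shaft until it seated (12.7 N of contact), let go and backed off. I then took the upright grip and wound it clockwise by about 558°, released it and moved the arm clear.

**Last checks:**
- **Crank:** seated on the shaft, with its hole within about 1 mm of the shaft axis in the top view.
- **Adapter and pointer:** the adapter stands upright on the platform. The pointer was at the same pixels in the side view as at the start.
- **Platform height:** the platform's screw heads, corrected for a bias of about 0.7 mm seen at the start, put its top at about 105.2 mm. The angle wound puts it at about 105.5 mm, allowing for the crank's play.
- **Pointer tip:** about 103.6 mm with the same correction.

**Where the checks disagreed:** an estimate from the platform corners put it only about 0.2 mm above the tip. Some two-view fixes of the tip came out lower, implying a gap of roughly 2.5–4 mm if taken at face value. Those fixes shift by 1–3 mm with a half-pixel change, so I did not wind back.

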